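# Load the sample carriage and zero the polarimeter

### The job

First slide the sample carriage of the translation stage (it has a red grip) back to its loading end, fully home at the end nearest the robot, and there stand every sample cell on the table upright in the carriage's tray. Then slide the loaded carriage out until its white index tongue points at the orange beam flag, and last of all turn the bezels of the polariser and the analyser, in either order, until the yellow pointer of each reads zero, on its red mark. Leave everything else on the table where it is.

Things in the scene. Friction and masses are not known exactly. Their poses are not given: they have to be found in the camera images.
- stage: the translation stage, a fixed black base plate 380 mm (its x) by 250 mm (its y), 12 mm thick, with two rods and an aluminium end stop at each end; origin under its middle; its x axis is the slide direction, -x end (nearest the robot) is the loading end; grey scale strip along its +y edge
- carriage (a joint): position of the carriage along the stage's +x axis in m: 0 = home at the loading end (nearest the robot), 0.17 = far end; stiff, about 3 N to slide, stays where it is left
- tray_floor (a point): centre of the carriage's tray floor (top surface, black rubber, 21 mm above the table), axes as the stage's; the blue open tray is 160 by 160 mm outside, walls 4 mm thick rising 15 mm above this floor; moves with the carriage
- carriage_grip (a point): top centre of the red upright grip block on the carriage's -y side: 18 mm along the slide (x) by 26 mm (y), standing from 24 mm to 70 mm above the table; axes as the stage's
- carriage_index (a point): tip of the white index tongue on the carriage's +y edge (5 mm wide), axes as the stage's
- beam_flag: orange upright flag (6 mm wide along the slide, up to 42 mm above the stage plate) on a black foot, fixed beside the +y edge of the stage at a place that varies; axes as the stage's; the carriage is at its mark when the index tongue has the same x as the flag's origin
- polariser: the polariser, a rotation mount lying flat (polariser and analyser look alike): fixed black round housing 116 mm across, 20 mm high on a 100 mm square foot, ring of white 10-degree ticks, a broad red zero mark at its -x side; origin under its centre
- polariser_bezel (a joint): angle of the polariser's bezel in rad, anticlockwise from above positive: 0 = yellow pointer on the red zero mark; runs from -2.8 to 0.7; turns with light friction and stays where it is left
- polariser_bezel_grip (a point): on the axis of the polariser's bezel, 54 mm above the table, 10 mm below the top of its black bar grip (50 mm long, 16 mm wide, 34 mm tall, standing on a grey bezel disc 82 mm across whose top is 30 mm above the table); x axis along the bar; the yellow pointer is at its -x end
- analyser: the analyser, a rotation mount lying flat (polariser and analyser look alike): fixed black round housing 116 mm across, 20 mm high on a 100 mm square foot, ring of white 10-degree ticks, a broad red zero mark at its -x side; origin under its centre
- analyser_bezel (a joint): angle of the analyser's bezel in rad, anticlockwise from above positive: 0 = yellow pointer on the red zero mark; runs from -0.7 to 2.8; turns with light friction and stays where it is left
- analyser_bezel_grip (a point): on the axis of the analyser's bezel, 54 mm above the table, 10 mm below the top of its black bar grip (50 mm long, 16 mm wide, 34 mm tall, standing on a grey bezel disc 82 mm across whose top is 30 mm above the table); x axis along the bar; the yellow pointer is at its -x end
- cell1: sample cell, one of up to four alike (absent ones read None): black barrel 30 mm across from 12 to 55 mm height, on a steel foot disc 46 mm across and 12 mm thick; amber ring and window at the top; 120 g; stands upright at the start; origin at the centre of its underside, z up the barrel
- cell2: sample cell, one of up to four alike (absent ones read None): black barrel 30 mm across from 12 to 55 mm height, on a steel foot disc 46 mm across and 12 mm thick; green ring and window at the top; 120 g; stands upright at the start; origin at the centre of its underside, z up the barrel
- cell3: sample cell, one of up to four alike (absent ones read None): black barrel 30 mm across from 12 to 55 mm height, on a steel foot disc 46 mm across and 12 mm thick; blue ring and window at the top; 120 g; stands upright at the start; origin at the centre of its underside, z up the barrel
- cell4: sample cell, one of up to four alike (absent ones read None): black barrel 30 mm across from 12 to 55 mm height, on a steel foot disc 46 mm across and 12 mm thick; red ring and window at the top; 120 g; stands upright at the start; origin at the centre of its underside, z up the barrel
- lens_post: bystander: lens in a black ring 32 mm across on a steel post, foot 50 by 36 mm, 71 mm tall; leave alone
- laser_cap: bystander: brass cap 44 mm across, 28 mm tall; leave alone
- dispenser: bystander: yellow square bottle 50 mm wide with steel pump top, 108 mm tall; leave alone
- driver: bystander: red screwdriver lying flat, 170 mm long; leave alone
- mirror_post: bystander: small mirror on a post, foot 50 by 36 mm, 71 mm tall; leave alone
- parts_box: bystander: clear box 70 by 50 by 25 mm; leave alone
- spanner: bystander: steel spanner lying flat, 140 mm long; leave alone

How it is judged:
By the outcome, as a careful person would: the job done as asked, in the order asked, and still so for the second after the job is handed in, with the robot touching nothing.
Of cell1, cell2, cell3, cell4 only 2 to 4 are there at a start; the rules pass over those that are not, and their reading is None.
At some moment in a run one of cell1, cell2, cell3, cell4 may be knocked a few centimetres aside while the robot is not near it.
Once in a run the grip may slacken for a moment while it holds something.
It also fails if it takes over 210 s, if anything falls off the work surface, if the arm or the gripper's body presses on something with over 40 N, if the wrist force passes 120 N, or if a joint passes its speed limit or range.

### The arm

A 7-joint arm with a two-finger parallel gripper is mounted at the origin on the work surface. World frame = base frame: x ahead of the robot, y to its left, z up, the work surface at z = 0. Lengths are in m, angles in rad, forces in N, time in s.
With the tool pointing down it reaches from about 0.4 to 0.85 m from the base axis. Payload 10.4 kg.
Tool frame: the origin (TCP) lies at the very end of the fingers, on their centre line; the grasp point (between the pads) lies r.pinch_z behind it (r.pinch_z is the distance from the TCP to the grasp point, in m); z points along the fingers, x is the direction in which the jaws open and shut, and the axes are right-handed (so a half turn about z gives the same grasp; the last joint's range is limited). The gripper opens to 87 mm and grips with 3 to 60 N. Pads are 19 mm wide; open, the fingers measure 117 mm over their backs; the gripper's body (75 mm by 190 mm) begins 51 mm behind the grasp point.
Start: joints at [-1.127, 0.332, -0.065, 1.46, 0.022, 1.35, -0.088], TCP at [0.281, 0.558, 0.202] pointing down, gripper open.
Joint ranges: [-2.6, 2.6], [-0.5, 2.12], [-1.47, 1.34], [0.16, 2.42], [-1.27, 4.41], [0.06, 2.06], [-2.6, 2.6]. Speed limits (rad/s): [2.22, 2.22, 2.79, 2.79, 3.14, 3.14, 3.14].

### API

Orientations are given as a unit quaternion [x, y, z, w].
In Python, from bench import r gives the robot as it stands.
- The arm moves only by the tool carry_out, never from a script. Its argument "increments" is text: rows parted by semicolons, each of 7 numbers parted by spaces: the turn, a rotation vector about the tool's x, y, z in degrees, then the shift along the tool's x, y, z in m, then the finger opening in m, from 0 to 0.087. A call has exactly 5 rows; each row is the pose to reach, as a shift and turn from the pose measured when the call began, along the tool's axes at that moment; what a row does not reach only later rows make up. A row lasts 1/8 s, in which the tool goes at most 62.5 mm and 10.7 degrees, less where a joint would pass 70% of its speed; a pose out of reach is approached as far as the arm can. A call with a gripper value outside its range is refused whole. The fingers move at their own pace and stop on an object; "squeeze" is the grip in N (left out, the last holds). Time passes only in rows, so rows that repeat a pose let the fingers close, or fill a call up. It gives the time, the measured TCP pose, the force and the opening at its end, in the units of the state.
- r.read_state(): the state, without advancing time (a new reading comes with each control period).
- r.camera(name): name is "side" or "top"; returns (picture, depth): 384x512x3 uint8, blue, green, red; 384x512 float32, m along the optical axis (not along the pixel's ray), 0 where there is no reading.
- r.camera_model(name): a dict with "K" (3x3 intrinsics, pixels), "k1" (the pictures are not rectified: a ray, as slopes to the right and down, at radius r is drawn at 1 + k1 r^2 times it, then the intrinsics apply), "extrinsics" (4x4, takes a point from camera to world coordinates). Camera axes: x right, y down, z forward; pixel columns grow to the right and rows downward; lengths in m; the calibration is good to about 2 mm. A picture is of the moment at which its call begins. camera_model takes no time and is no camera call.
- r.close_job(): hands the job in, once; it reports no verdict.
The state is a dict: "time": time; "joint_positions": joint angles; "joint_vel": joint speeds; "joint_torque": joint torques, N m; "ee_pos": TCP position; "eef_rot": TCP orientation; "ft_force": force on the tool from outside, world axes, zero at the start; "torque": the same for the moment, N m; "width": finger opening in m.
Only numpy, scipy, OpenCV 4.12 (cv2) and the standard library are available. Lean on these libraries where they do the work, as an engineer would, in place of code of your own. Each camera call takes 0.05 s, during which the arm holds its last target.

## Working session

There is one attempt and no reset: what is moved stays moved. The work goes in short steps, Python scripts to look and compute and a tool call to move; the robot and the scene stay as the last step left them, time stands still between calls to the robot, and variables do not carry over. Pictures are saved under pics/ and viewed, and the job is handed in when it is done.

Besides the shell and the picture viewer there is one more tool, called after "Request:" as a command line: name --argument value ..., lists and objects as JSON in quotes. carry_out: Moves the arm, as the interface text tells. Its arguments: {"type":"object","properties":{"increments":{"type":"string"},"squeeze":{"type":"number"}},"required":["increments"]}

```bash
ls; mkdir -p pics; cat > h.py <<'E'
import numpy as np, cv2
from bench import r
from scipy.spatial.transform import Rotation as R
def grab(name,tag):
    p,d=r.camera(name); cv2.imwrite(f'pics/{tag}.png',p); np.save(f'pics/{tag}.npy',d); return p,d
E
python3 - <<'E'
from h import *
print(r.read_state(), r.pinch_z)
for n in('top','side'):
    m=r.camera_model(n); print(n,m)
    p,d=grab(n,n+'0'); print(p.shape)
E
```

```text
pics
{'time': 0.0, 'joint_positions': array([-1.12658653,  0.33288455, -0.06471404,  1.46093588,  0.02157383,
        1.34991794, -0.08846081]), 'joint_vel': array([ 0.00215721,  0.00028239, -0.0009601 , -0.00021382, -0.00016483,
       -0.0006823 ,  0.00078368]), 'joint_torque': array([ 9.77968048e-04, -6.23277497e+01,  2.49417935e-02, -3.89898348e+01,
       -6.13776804e-02,  3.97927570e-02,  1.28349393e-04]), 'ee_pos': array([0.28107515, 0.55775667, 0.20124868]), 'eef_rot': array([ 8.51463032e-01,  5.24414130e-01, -6.07864137e-04,  3.96475326e-04]), 'ft_force': array([-0.10013472,  0.15792361, -0.16017178]), 'torque': array([-0.0101195 , -0.011804  ,  0.01847281]), 'width': 0.08680532148850303} 0.0187
top {'K': array([[353.58602494,   0.        , 257.67983801],
       [  0.        , 353.58602494, 197.35008345],
       [  0.        ,   0.        ,   1.        ]]), 'k1': 0.017401386193663604, 'extrinsics': array([[-0.0204835 , -0.99382159,  0.10908291,  0.48437585],
       [-0.9994573 ,  0.02316972,  0.02341514, -0.07209323],
       [-0.02579789, -0.10854408, -0.99375684,  1.07030871],
       [ 0.        ,  0.        ,  0.        ,  1.        ]])}
(384, 512, 3)
side {'K': array([[448.62479408,   0.        , 254.22317746],
       [  0.        , 448.62479408, 197.4319613 ],
       [  0.        ,   0.        ,   1.        ]]), 'k1': 0.048483039773249345, 'extrinsics': array([[ 0.9949425 , -0.04658271,  0.08899142,  0.49603707],
       [-0.09768635, -0.65498624,  0.74929994, -0.97216406],
       [ 0.02338373, -0.7542036 , -0.65622414,  0.89481887],
       [ 0.        ,  0.        ,  0.        ,  1.        ]])}
(384, 512, 3)
```

View pics/top0.png

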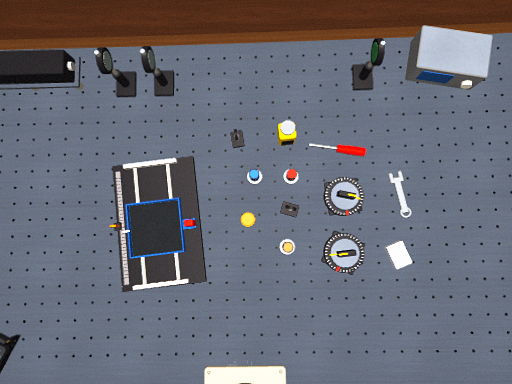

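View pics/side0.png

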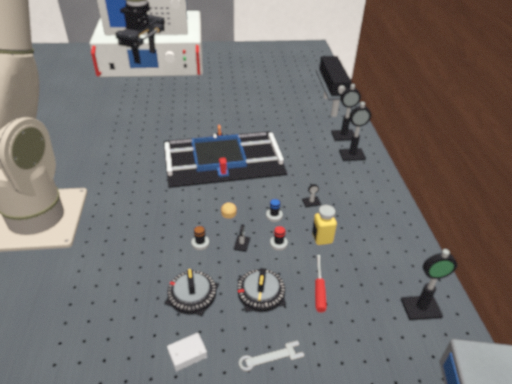

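The top view shows the stage at (160,225), with the red grip at (189,223) and the orange flag at (116,226). Three cells are out: blue (255,176), red (291,175) and amber (288,247). The mounts are at (344,196) and (344,253). Next I'll measure.

```bash
cat >> h.py <<'E'
def ray(name,uv):
    m=r.camera_model(name);K=m['K'];k=m['k1'];E=m['extrinsics']
    q=np.array([(uv[0]-K[0,2])/K[0,0],(uv[1]-K[1,2])/K[1,1]])
    rd=np.linalg.norm(q); x=rd
    for _ in range(20): x=rd/(1+k*x*x)
    q=q*(x/rd if rd>0 else 1)
    return E[:3,3],E[:3,:3]@np.array([q[0],q[1],1.])
def plane(name,uv,z):
    o,v=ray(name,uv); return o+v*(z-o[2])/v[2]
def dep(name,uv,d):
    o,v=ray(name,uv); return o+v*d
def tri(u1,u2):
    o1,a=ray('top',u1);o2,b=ray('side',u2)
    s=np.linalg.lstsq(np.c_[a,-b],o2-o1,rcond=None)[0]
    p,q=o1+a*s[0],o2+b*s[1]; return (p+q)/2,np.linalg.norm(p-q)
HS={'red':[((0,130,110),(7,255,255)),((173,130,110),(180,255,255))],'blue':[((98,130,110),(115,255,255))],
'amber':[((9,130,110),(19,255,255))],'yellow':[((21,130,130),(34,255,255))],'green':[((40,110,60),(85,255,255))]}
def blobs(p,c,mn=6):
    h=cv2.cvtColor(p,cv2.COLOR_BGR2HSV); m=sum(cv2.inRange(h,np.array(a),np.array(b)) for a,b in HS[c])
    n,l,s,ce=cv2.connectedComponentsWithStats(m.astype(np.uint8))
    return [(ce[i].round(1),s[i][:5]) for i in range(1,n) if s[i][4]>=mn]
E
python3 - <<'E'
from h import *
for n in('top','side'):
    p=cv2.imread(f'pics/{n}0.png');d=np.load(f'pics/{n}0.npy')
    for c in HS:
        for ce,s in blobs(p,c):
            z=d[int(ce[1]+.5),int(ce[0]+.5)]; print(n,c,ce,s,dep(n,ce,z).round(4))
t=cv2.imread('pics/top0.png'); s=cv2.imread('pics/side0.png')
cv2.imwrite('pics/c1.png',cv2.resize(t[150:300,100:220],None,fx=4,fy=4,interpolation=cv2.INTER_CUBIC))
cv2.imwrite('pics/c2.png',cv2.resize(t[120:280,220:420],None,fx=3.7,fy=3.7,interpolation=cv2.INTER_CUBIC))
cv2.imwrite('pics/c3.png',cv2.resize(s[120:320,155:345],None,fx=3,fy=3,interpolation=cv2.INTER_CUBIC))
E
```

```text
top red [351.  149.8] [336 144  30  12 250] [ 0.7344 -0.3284  0.0308]
top red [291.3 173.4] [287 169  10  10  73] [ 0.6629 -0.147   0.0582]
top red [346.9 212.1] [346 210   3   5  14] [ 0.5497 -0.31    0.0196]
top red [189.2 222.5] [184 220  12   6  64] [0.527  0.1477 0.0678]
top red [337.2 268.2] [335 266   5   5  16] [ 0.3877 -0.2733  0.0237]
top blue [438.1  73.1] [423  71  32   5  37] [ 0.9403 -0.5748  0.0789]
top blue [254.  173.8] [250 170   9  10  69] [ 0.6646 -0.039   0.0577]
top blue [157.2 226.6] [125 197  72  62 528] [0.5189 0.2528 0.0235]
top blue [129.2 214.5] [129 212   2   6   6] [0.5567 0.3366 0.0249]
top blue [193.4 218.4] [191 218   5   2   8] [0.5407 0.1445 0.0256]
top amber [480.8  28.6] [458  25  48   7 111] [ 1.5309 -1.2037 -0.7035]
top amber [221.6  38.8] [   0   27  418   22 2567] [ 1.5295  0.1438 -0.7042]
top amber [455.4  27.7] [453  26   6   4   9] [ 1.5301 -1.0649 -0.6839]
top amber [501.4  31.1] [486  27  26   6  48] [ 1.5304 -1.3271 -0.7344]
top amber [144.5  36. ] [142  36   6   1   6] [ 1.5262  0.5367 -0.651 ]
top amber [151.8  36.5] [149  36   6   3  
[... 1592 characters left out ...]
9 156.9] [194 153   3  10  15] [0.4407 0.2179 0.0381]
side blue [236.1 164.1] [228 161  18   7  89] [0.5712 0.1805 0.0307]
side blue [208.7 167.5] [197 164  24  12 114] [0.4835 0.1766 0.0244]
side blue [274.8 203.6] [271 200   9   9  63] [ 0.6645 -0.0467  0.0578]
side blue [453.6 369. ] [450 355   8  29  40] [ 0.9418 -0.5673  0.0766]
side amber [219.1 130.8] [218 127   3   7  10] [0.5243 0.3613 0.0421]
side amber [198.9 229.8] [195 227   9   7  51] [ 0.4528 -0.1366  0.06  ]
side yellow [324.2 230.2] [315 215  20  29 417] [ 0.7787 -0.1656  0.0633]
side yellow [189.6 273.6] [188 271   4   7  22] [ 0.4308 -0.2844  0.0648]
side yellow [261.1 279.4] [259 275   5  10  31] [ 0.5962 -0.3147  0.0646]
```

View pics/c1.png

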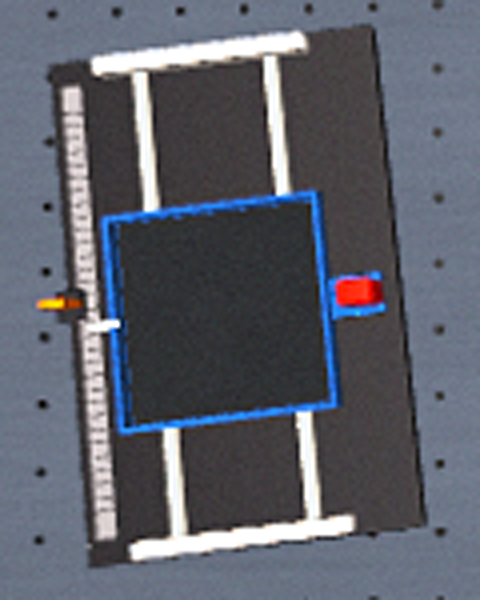

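View pics/c2.png

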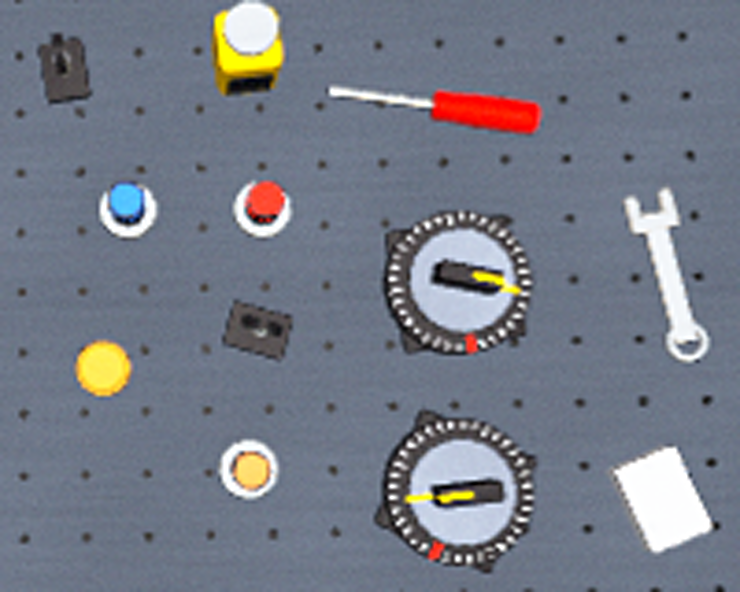

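View pics/c3.png

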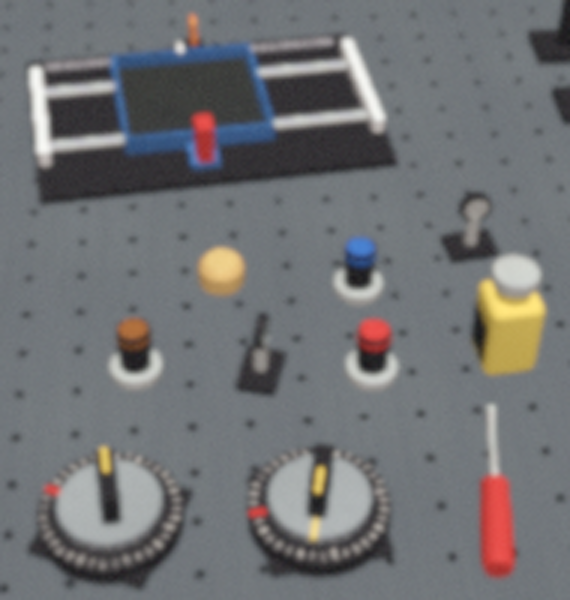

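The crops confirm three cells (no green). The carriage is mid-travel, and its tongue at crop c1 (100,325) sits just below the flag at (60,303). Now I'll get the precise geometry.

```bash
python3 - <<'E'
from h import *
t=cv2.imread('pics/top0.png')
# stage plate
g=t.max(axis=2).astype(int)
roi=np.zeros(g.shape,bool); roi[145:305,100:215]=1
m=((g<62)&roi).astype(np.uint8)*255
m=cv2.morphologyEx(m,cv2.MORPH_CLOSE,np.ones((13,13)));m=cv2.morphologyEx(m,cv2.MORPH_OPEN,np.ones((7,7)))
cs,_=cv2.findContours(m,cv2.RETR_EXTERNAL,cv2.CHAIN_APPROX_NONE);c=max(cs,key=cv2.contourArea)
P=np.array([plane('top',q[0],.012)[:2] for q in c],np.float32)
rc=cv2.minAreaRect(P*1000);print('plate',rc, cv2.boxPoints(rc).round(1).tolist())
# blue tray
h=cv2.cvtColor(t,cv2.COLOR_BGR2HSV);b=cv2.inRange(h,(98,110,70),(120,255,255));b[:190]=0;b[265:]=0;b[:,:118]=0;b[:,188:]=0
P=np.array([plane('top',q[0],.036)[:2] for q in cv2.findNonZero(b)],np.float32);rc=cv2.minAreaRect(P*1000);print('tray',rc)
print('white tongue tip crop', plane('top',(100+84/4,150+327/4),.03))
for n,a,s in[('blue',(254,173.8),(274.8,203.6)),('red',(291.3,173.4),(279.3,231.4)),('amber',(287.8,246),(198.9,229.8)),('grip',(189.2,222.5),(222.6,163.7)),('flag',(115.5,225.4),(219.1,130.8)),('cap',(247.4,219.2),(229,210))]:
    print(n,*[np.round(v,4) for v in tri(a,s)], plane('top',a,.055).round(4))
# mounts
for (cx,cy) in[(344,196),(344,253)]:
    x=t[cy-26:cy+27,cx-26:cx+27]
    hs=cv2.cvtColor(x,cv2.COLOR_BGR2HSV)
    disc=((hs[...,1]<90)&(hs[...,2]>120)).astype(np.uint8)
    yel=cv2.inRange(hs,(20,100,100),(36,255,255))>0
    red=(cv2.inRange(hs,(0,120,90),(7,255,255))|cv2.inRange(hs,(173,120,90),(180,255,255)))>0
    n,l,s,ce=cv2.connectedComponentsWithStats(disc); i=1+np.argmax(s[1:,4])
    mm=cv2.morphologyEx(((l==i)).astype(np.uint8),cv2.MORPH_CLOSE,np.ones((15,15)))
    cc=max(cv2.findContours(mm,cv2.RETR_EXTERNAL,cv2.CHAIN_APPROX_NONE)[0],key=cv2.contourArea)
    (ux,uy),rad=cv2.minEnclosingCircle(cc); el=cv2.fitEllipse(cc)
    W=lambda u,v,z:plane('top',(u+cx-26,v+cy-26),z)
    print('disc',s[i],ux+cx-26,uy+cy-26,rad,el,W(ux,uy,.03).round(4),W(*el[0],.03).round(4))
    ry,rx=np.nonzero(red);print('red',W(rx.mean(),ry.mean(),.021).round(4))
E
```

```text
plate ((524.5499877929688, 286.2921142578125), (374.93963623046875, 201.91835021972656), 2.6038198471069336) [[332.70001220703125, 378.6000061035156], [341.8999938964844, 176.89999389648438], [716.4000244140625, 194.0], [707.2000122070312, 395.70001220703125]]
tray ((517.5343017578125, 249.53836059570312), (162.903076171875, 180.60052490234375), 5.641068935394287)
white tongue tip crop [0.50588283 0.35785087 0.03      ]
blue [ 0.6659 -0.0387  0.0505] 0.0002 [ 0.665  -0.0389  0.055 ]
red [ 0.664  -0.1476  0.0493] 0.0009 [ 0.6635 -0.1472  0.055 ]
amber [ 0.4537 -0.1309  0.0543] 0.0024 [ 0.4549 -0.1308  0.055 ]
grip [0.5274 0.15   0.0572] 0.0003 [0.5276 0.1505 0.055 ]
flag [0.5247 0.3725 0.0349] 0.0002 [0.524  0.3639 0.055 ]
cap [ 0.5364 -0.0151  0.0128] 0.0019 [ 0.5334 -0.0174  0.055 ]
disc [   0    0   53   53 1991] 344.0 196.0 36.7696533203125 ((26.0, 26.0), (61.53778839111328, 61.53778839111328), 0.0) [ 0.5966 -0.3015  0.03  ] [ 0.5966 -0.3015  0.03  ]
red [ 0.5492 -0.3092  0.021 ]
disc [   0    0   53   53 1957] 344.0 253.0 36.7696533203125 ((26.0, 26.0), (61.53778839111328, 61.53778839111328), 0.0) [ 0.4311 -0.2936  0.03  ] [ 0.4311 -0.2936  0.03  ]
red [ 0.3873 -0.274   0.021 ]
```

```bash
python3 - <<'E'
from h import *
t=cv2.imread('pics/top0.png'); s=cv2.imread('pics/side0.png')
a=cv2.resize(t[170:280,315:375],None,fx=5,fy=5,interpolation=cv2.INTER_CUBIC)
b=cv2.resize(s[260:320,160:295],None,fx=3.5,fy=3.5,interpolation=cv2.INTER_CUBIC)
c=cv2.resize(s[0:80,100:185],None,fx=3.5,fy=3.5,interpolation=cv2.INTER_CUBIC)
im=np.zeros((550,780,3),np.uint8);im[:550,:300]=a;im[:210,305:305+b.shape[1]]=b;im[250:250+c.shape[0],305:305+c.shape[1]]=c
cv2.imwrite('pics/c4.png',im)
E
```

```text
(no output)
```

View pics/c4.png

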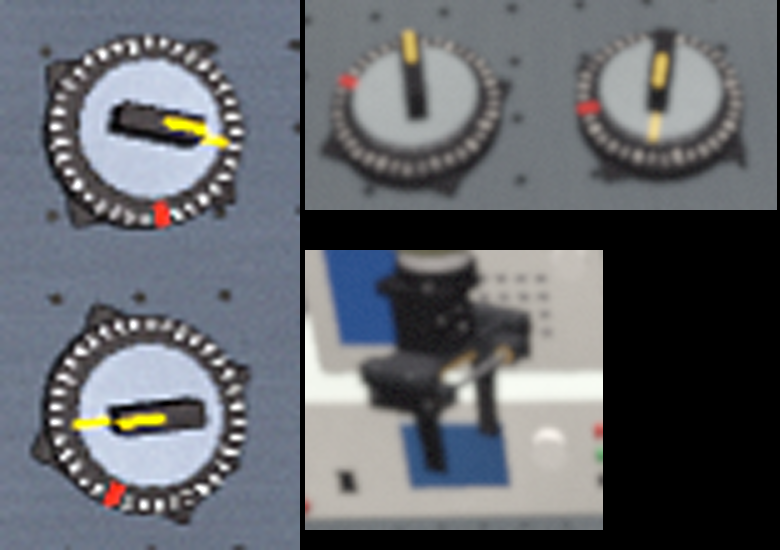

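Crop c4 shows the pointer of the upper mount pointing right (its red mark is at the bottom) and that of the lower mount pointing left (its red mark is at bottom-left). The gripper body is long along the jaw direction. Next, the stage axis from corners in crop c1.

```bash
python3 - <<'E'
from h import *
f=lambda x,y,z:plane('top',(100+(x-1.5)/4,150+(y-1.5)/4),z)[:2]
A=lambda v:np.degrees(np.arctan2(v[1],v[0]))
t=[f(*q,.036) for q in[(103,217),(317,192),(338,405),(123,432)]]  # +x+y, +x-y, -x-y, -x+y
print('tray',np.round(t,4),np.mean(t,0).round(4)); print([np.linalg.norm(t[i]-t[(i+1)%4]).round(4) for i in range(4)])
print(A(t[0]-t[3]),A(t[1]-t[2]),A(t[0]-t[1])-90,A(t[3]-t[2])-90)
p=[f(*q,.012) for q in[(52,68),(375,27),(427,523),(90,565)]]
print('plate',np.round(p,4),np.mean(p,0).round(4)); print([np.linalg.norm(p[i]-p[(i+1)%4]).round(4) for i in range(4)])
print(A(p[0]-p[3]),A(p[1]-p[2]),A(p[0]-p[1])-90,A(p[3]-p[2])-90)
# depth-based tray check
d=np.load('pics/top0.npy')
# grip top
print('grip top', f(360,291,.07), 'tongue',f(85,328,.03),'flag base?',f(72,305,.02))
E
```

```text
tray [[0.5876 0.3442]
 [0.6025 0.1854]
 [0.4464 0.1694]
 [0.4302 0.3262]] [0.5167 0.2563]
[np.float64(0.1595), np.float64(0.157), np.float64(0.1576), np.float64(0.1584)]
6.529868439127565 5.856583919635108 5.362800175613444 5.876698689831386
plate [[0.7056 0.3954]
 [0.7313 0.1472]
 [0.3583 0.1089]
 [0.3328 0.3578]] [0.532  0.2523]
[np.float64(0.2495), np.float64(0.375), np.float64(0.2502), np.float64(0.3747)]
5.768178847689752 5.861616693635832 5.922759668942774 5.836556294063129
grip top [0.52727692 0.14602267] tongue [0.50625832 0.35823004] flag base? [0.52377679 0.37250887]
```

```bash
cat >> h.py <<'E'
def go(x,y,z,yaw,half=True):
    """increments (deg, m) from now to TCP x,y,z with tool x at yaw deg, tool down; nearest of yaw / yaw+180"""
    s=r.read_state(); R0=R.from_quat(s['eef_rot']); best=None
    for k in ((0,180) if half else (0,)):
        a=np.radians(yaw+k)
        Rt=R.from_matrix(np.c_[[np.cos(a),np.sin(a),0],[np.sin(a),-np.cos(a),0],[0,0,-1]])
        rv=(R0.inv()*Rt).as_rotvec(degrees=True)
        if best is None or np.linalg.norm(rv)<np.linalg.norm(best): best=rv
    sh=R0.inv().apply(np.array([x,y,z])-s['ee_pos'])
    X=R0.apply([1,0,0])
    print('t %.2f pos %s yaw %.1f q7 %.2f w %.4f F %s'%(s['time'],s['ee_pos'].round(4),np.degrees(np.arctan2(X[1],X[0])),s['joint_positions'][6],s['width'],s['ft_force'].round(1)))
    print('rot',best.round(1),'shift',sh.round(4))
E
python3 -c "
from h import *
go(.5273,.1475,.13,5.85)"
```

```text
t 0.10 pos [0.2811 0.5578 0.2013] yaw 63.3 q7 -0.09 w 0.0870 F [-0.6  0.1  1.2]
rot [ 0.   0.1 57.4] shift [-0.2555  0.4045  0.0717]
```

Request:
carry_out --increments "0 0 9 -0.028 0.045 0 0.06; 0 0 18 -0.056 0.090 0 0.06; 0 0 27 -0.084 0.135 0.01 0.06; 0 0 36 -0.113 0.180 0.02 0.06; 0 0 45 -0.142 0.225 0.03 0.06" --squeeze 20

```text
time: 0.72
ee_pos: [0.4186, 0.3279, 0.171]
eef_rot: [0.988, 0.156, -0.0, 0.001]
ft_force: [0.2, 0.4, 0.7]
width: 0.0603
```

```bash
python3 -c "
from h import *
go(.5273,.1475,.11,5.85)"
```

```text
t 0.72 pos [0.4186 0.3279 0.171 ] yaw 18.0 q7 -0.42 w 0.0603 F [0.2 0.4 0.7]
rot [ 0.1  0.1 12.1] shift [0.0478 0.2051 0.0612]
```

Request:
carry_out --increments "0 0 6 0.012 0.05 0.015 0.05; 0 0 12 0.024 0.1 0.03 0.05; 0 0 12 0.036 0.15 0.045 0.05; 0 0 12.1 0.0478 0.205 0.06 0.05; 0 0 12.1 0.0478 0.205 0.06 0.05"

```text
time: 1.35
ee_pos: [0.5282, 0.1421, 0.1099]
eef_rot: [0.999, 0.047, -0.001, 0.002]
ft_force: [-0.7, 0.6, -0.4]
width: 0.0503
```

```bash
python3 -c "
from h import *
go(.5273,.1475,.036,5.85)
p,d=grab('top','t1');q,d2=grab('side','s1')
im=np.hstack([cv2.resize(p[150:300,100:300],(400,300)),cv2.resize(q[90:240,130:330],(400,300))]);cv2.imwrite('pics/v1.png',im)"
```

```text
t 1.35 pos [0.5282 0.1421 0.1099] yaw 5.4 q7 -0.18 w 0.0503 F [-0.7  0.6 -0.4]
rot [ 0.2  0.1 -0.4] shift [-0.0002 -0.0057  0.0738]
```

View pics/v1.png

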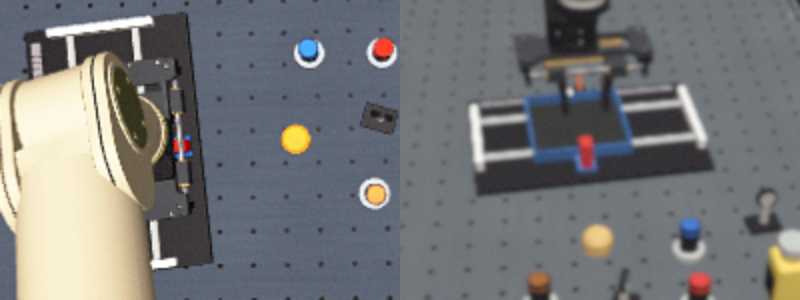

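The gripper hangs centred above the red grip at (183,146) in the left half. I'll lower it.

Request:
carry_out --increments "0 0 -0.4 0 -0.005 0.025 0.05; 0 0 -0.4 0 -0.005 0.05 0.05; 0 0 -0.4 0 -0.005 0.074 0.05; 0 0 -0.4 0 -0.005 0.074 0.05; 0 0 -0.4 0 -0.005 0.074 0.01"

```text
time: 2.08
ee_pos: [0.5267, 0.1533, 0.0378]
eef_rot: [0.999, 0.055, -0.0, 0.0]
ft_force: [-0.6, -1.3, 0.6]
width: 0.0452
```

Request:
carry_out --increments "0 0 0 0 0 0 0.01; 0 0 0 0 0 0 0.01; 0 0 0 0 0 0 0.01; 0 0 0 0 0 0 0.01; 0 0 0 0 0 0 0.01"

```text
time: 2.7
ee_pos: [0.5269, 0.1534, 0.0382]
eef_rot: [0.999, 0.055, -0.0, 0.0]
ft_force: [-1.2, -0.7, 5.4]
width: 0.0176
```

```bash
python3 -c "
from h import *
s=r.read_state()['ee_pos']
go(s[0]-.073*.9948,s[1]-.073*.1019,s[2],5.85)"
```

```text
t 2.70 pos [0.5269 0.1534 0.0382] yaw 6.3 q7 -0.16 w 0.0176 F [-1.2 -0.7  5.4]
rot [0.  0.  0.4] shift [-0.073  -0.0005  0.    ]
```

Request:
carry_out --increments "0 0 0.4 -0.012 0 0 0.01; 0 0 0.4 -0.026 0 0 0.01; 0 0 0.4 -0.042 0 0 0.01; 0 0 0.4 -0.056 0 0 0.01; 0 0 0.4 -0.066 0 0 0.01"

```text
time: 3.32
ee_pos: [0.4602, 0.1465, 0.0382]
eef_rot: [0.999, 0.051, -0.0, -0.0]
ft_force: [3.9, 3.8, -3.1]
width: 0.0178
```

Request:
carry_out --increments "0 0 0 -0.004 0 0 0.01; 0 0 0 -0.008 0 0 0.01; 0 0 0 -0.010 0 0 0.01; 0 0 0 -0.012 0 0 0.01; 0 0 0 -0.012 0 0 0.01"

```text
time: 3.95
ee_pos: [0.4561, 0.1458, 0.0395]
eef_rot: [0.999, 0.051, 0.008, -0.001]
ft_force: [40.4, 6.7, -32.7]
width: 0.0206
```

Request:
carry_out --increments "0 0 0 0.006 0 0 0.01; 0 0 0 0.006 0 0 0.01; 0 0 0 0.006 0 0 0.05; 0 0 0 0.006 0 0 0.05; 0 0 0 0.006 0 0 0.05"

```text
time: 4.58
ee_pos: [0.4617, 0.1461, 0.0395]
eef_rot: [0.999, 0.051, 0.008, -0.001]
ft_force: [0.1, -1.1, 0.0]
width: 0.0401
```

```bash
python3 -c "
from h import *
go(.6,-.08,.16,90)"
```

```text
t 4.58 pos [0.4617 0.1461 0.0395] yaw 5.8 q7 -0.25 w 0.0401 F [ 0.1 -1.1  0. ]
rot [  0.6  -0.8 -84.2] shift [ 0.1165  0.2388 -0.119 ]
```

Request:
carry_out --increments "0.6 -0.8 0 -0.004 0 0 0.04; 0.6 -0.8 0 -0.008 0 0 0.04; 0.6 -0.8 0 -0.010 0 0 0.04; 0.6 -0.8 0 -0.012 0 0 0.04; 0.6 -0.8 0 -0.013 0 0 0.04"

```text
time: 5.2
ee_pos: [0.4491, 0.1449, 0.0394]
eef_rot: [0.999, 0.051, 0.001, -0.006]
ft_force: [3.6, 0.1, -2.4]
width: 0.0398
```

Request:
carry_out --increments "0 0 0 -0.001 0 0 0.04; 0 0 0 -0.002 0 0 0.04; 0 0 0 -0.003 0 0 0.04; 0 0 0 -0.004 0 0 0.04; 0 0 0 -0.004 0 0 0.04"

```text
time: 5.82
ee_pos: [0.4466, 0.1446, 0.0396]
eef_rot: [0.999, 0.051, 0.002, -0.006]
ft_force: [10.4, 1.0, -7.7]
width: 0.0402
```

Firmly on the stop. I'll back off, then lift and move toward the cells.

Request:
carry_out --increments "0 0 0 0.009 0 0 0.05; 0 0 0 0.011 0 0 0.055; 0 0 0 0.011 0 -0.03 0.055; 0 0 0 0.011 0 -0.08 0.055; 0 0 0 0.011 0.02 -0.12 0.055"

```text
time: 6.45
ee_pos: [0.4587, 0.1253, 0.1611]
eef_rot: [0.999, 0.052, 0.002, -0.006]
ft_force: [0.7, -0.3, -0.7]
width: 0.0546
```

```bash
python3 -c "
from h import *
p,d=grab('top','t2');q,d2=grab('side','s2')
im=np.hstack([cv2.resize(p[110:310,100:420],(480,300)),cv2.resize(q[90:290,140:340],(300,300))]);cv2.imwrite('pics/v2.png',im)
cv2.imwrite('pics/v2b.png',cv2.resize(q[110:200,150:300],None,fx=5,fy=5,interpolation=cv2.INTER_CUBIC))
for n,c in [('blue',0),('red',0),('amber',0),('yellow',0)]:
  for nm,im in(('top',p),('side',q)):
    print(nm,n,[(b[0].tolist(),int(b[1][4])) for b in blobs(im,n)])
go(.4545,-.131,.15,90)"
```

```text
top blue [([438.3, 73.1], 35), ([253.9, 173.7], 68), ([174.2, 222.0], 27), ([128.2, 227.3], 6), ([195.5, 242.3], 6), ([196.5, 250.5], 8)]
side blue [([123.0, 18.8], 397), ([142.6, 58.1], 390), ([196.6, 140.4], 140), ([221.5, 154.2], 27), ([173.6, 159.0], 16), ([214.6, 166.3], 92), ([185.8, 169.4], 102), ([196.7, 176.8], 6), ([274.8, 203.7], 64), ([453.9, 369.9], 42)]
top red [([351.1, 149.8], 250), ([291.3, 173.4], 73), ([346.9, 212.1], 14), ([190.1, 247.0], 10), ([195.7, 245.8], 18), ([337.4, 268.1], 15)]
side red [([94.6, 60.5], 81), ([200.0, 166.3], 82), ([279.3, 231.4], 88), ([320.2, 295.4], 307), ([172.0, 282.7], 7), ([240.6, 290.2], 18)]
top amber [([367.0, 33.9], 7), ([274.7, 36.9], 9), ([173.8, 40.3], 6), ([146.0, 45.0], 7), ([115.5, 46.0], 6), ([118.0, 225.5], 6), ([287.7, 246.5], 27)]
side amber [([219.2, 131.3], 12), ([199.0, 229.8], 53)]
top yellow [([285.2, 135.2], 157), ([353.4, 195.5], 31), ([247.6, 218.7], 133), ([112.8, 225.4], 9), ([287.9, 246.1], 34), ([342.5, 253.8], 21), ([331.8, 254.3], 11)]
side yellow [([324.2, 230.2], 414), ([189.6, 273.7], 23), ([261.1, 279.4], 32)]
t 6.55 pos [0.4613 0.1232 0.1636] yaw 5.7 q7 -0.24 w 0.0549 F [-0.1 -0.5 -0.8]
rot [ -0.2  -1.1 -84.3] shift [-0.032   0.2524  0.0097]
```

View pics/v2.png

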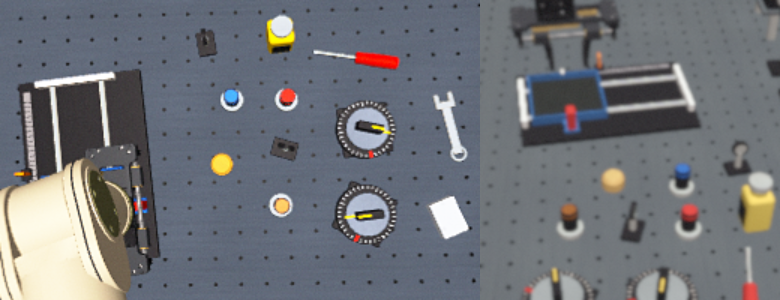

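View pics/v2b.png

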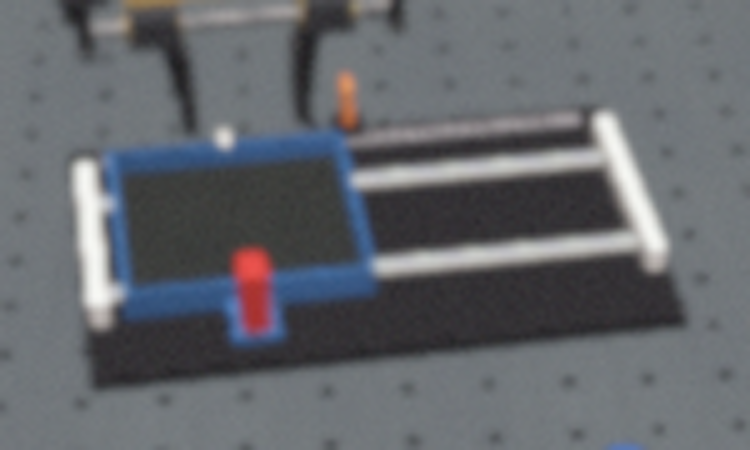

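The tray sits against the near stop (v2b, tray edge at x≈110 beside the stop at 88), and the flag is clear at (347,100). Amber cell next.

Request:
carry_out --increments "0 0 0 -0.006 0.05 0 0.055; 0 -1 0 -0.012 0.1 0 0.055; 0 -1 0 -0.019 0.15 0.01 0.055; 0 -1 0 -0.026 0.2 0.03 0.055; 0 -1 0 -0.032 0.252 0.05 0.055"

```text
time: 7.18
ee_pos: [0.4543, -0.131, 0.1088]
eef_rot: [0.999, 0.05, -0.004, -0.007]
ft_force: [1.1, -0.6, -0.4]
width: 0.055
```

```bash
python3 -c "
from h import *
p,d=grab('top','t3');q,d2=grab('side','s3')
for n in ['blue','red','amber','yellow']:
  for nm,im in(('top',p),('side',q)):
    print(nm,n,[(b[0].tolist(),int(b[1][4])) for b in blobs(im,n)])
go(.4545,-.131,.023,5.85)
cv2.imwrite('pics/v3.png',np.hstack([cv2.resize(p[150:300,90:300],(420,300)),cv2.resize(q[120:280,150:350],(375,300))]))"
```

```text
top blue [([438.4, 73.1], 36), ([253.9, 173.7], 68), ([159.6, 251.5], 522)]
side blue [([126.8, 7.1], 391), ([216.6, 139.6], 22), ([221.6, 154.4], 23), ([212.7, 165.3], 42), ([274.9, 203.6], 63), ([453.8, 369.8], 40)]
top red [([351.1, 149.8], 250), ([291.3, 173.4], 73), ([346.9, 212.3], 15), ([191.7, 246.7], 64)]
side red [([95.5, 65.7], 56), ([279.3, 231.4], 89), ([320.3, 295.4], 307), ([172.0, 282.7], 7), ([240.6, 290.2], 17)]
top amber [([351.6, 34.2], 30), ([368.6, 33.5], 15), ([379.4, 33.1], 7), ([336.9, 34.1], 7), ([262.7, 37.6], 57), ([284.4, 36.7], 22), ([380.0, 37.0], 9), ([396.8, 36.1], 8), ([184.1, 40.1], 13), ([194.6, 39.7], 13), ([305.4, 39.6], 8), ([313.1, 39.1], 9), ([323.5, 39.0], 6), ([92.3, 42.7], 9), ([153.5, 40.0], 6), ([167.2, 40.6], 26), ([229.4, 41.9], 7), ([84.8, 43.0], 10), ([107.3, 42.6], 7), ([206.5, 43.0], 8), ([216.5, 42.6], 11), ([118.7, 45.8], 13), ([128.1, 45.3], 7), ([135.5, 44.8], 6), ([146.0, 44.8], 15), ([117.4, 225.6], 8)]
side amber [([219.2, 131.3], 12), ([199.1, 229.7], 49)]
top yellow [([284.9, 135.3], 162), ([353.4, 195.5], 31), ([247.6, 219.0], 140), ([112.5, 225.5], 10), ([344.7, 253.5], 11)]
side yellow [([324.3, 230.0], 423), ([189.6, 273.7], 22), ([261.2, 279.4], 30)]
t 7.28 pos [ 0.4522 -0.135   0.1074] yaw 5.3 q7 0.35 w 0.0552 F [ 0.2  0.5 -0.2]
rot [-0.7  0.6 -0.6] shift [ 0.0035 -0.0027  0.0844]
```

View pics/v3.png

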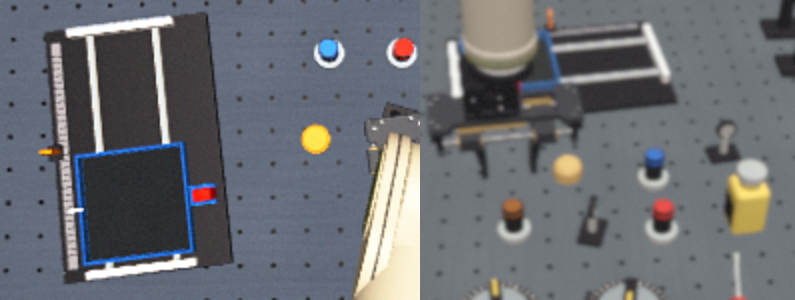

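The tray is clear at home (left half, 132,205), and the cell stays under the gripper. I'll descend onto amber.

Request:
carry_out --increments "-0.7 0.6 -0.5 0.0035 -0.0027 0.03 0.055; -0.7 0.6 -0.5 0.0035 -0.0027 0.06 0.055; -0.7 0.6 -0.5 0.0035 -0.0027 0.084 0.055; -0.7 0.6 -0.5 0.0035 -0.0027 0.084 0.04; -0.7 0.6 -0.5 0.0035 -0.0027 0.084 0.02" --squeeze 25

```text
time: 7.9
ee_pos: [0.4548, -0.1309, 0.0241]
eef_rot: [0.999, 0.05, 0.0, -0.0]
ft_force: [0.7, 0.4, 0.1]
width: 0.0421
```

Request:
carry_out --increments "0 0 0 0 0 0 0.02; 0 0 0 0 0 0 0.02; 0 0 0 0 0 0 0.02; 0 0 0 0 0 -0.01 0.02; 0 0 0 0 0 -0.03 0.02"

```text
time: 8.52
ee_pos: [0.4543, -0.1308, 0.0544]
eef_rot: [0.999, 0.05, -0.001, -0.0]
ft_force: [0.6, -0.2, -1.9]
width: 0.0294
```

```bash
python3 - <<'E'
from h import *
t=cv2.imread('pics/t3.png')
h=cv2.cvtColor(t,cv2.COLOR_BGR2HSV);b=cv2.inRange(h,(98,110,70),(120,255,255));b[:215]=0;b[290:]=0;b[:,:118]=0;b[:,186:]=0
n,l,s,ce=cv2.connectedComponentsWithStats(b); i=1+np.argmax(s[1:,4])
P=np.array([plane('top',q[0],.036)[:2] for q in cv2.findNonZero((l==i).astype(np.uint8))],np.float32);print('tray',cv2.minAreaRect(P*1000))
print('grip',plane('top',(191.7,246.7),.062))
cv2.imwrite('pics/c5.png',cv2.resize(t[205:275,100:165],None,fx=8,fy=8,interpolation=cv2.INTER_CUBIC))
c=np.array([.4474,.2436])
ex=np.array([.9948,.1019]);ey=np.array([-.1019,.9948])
for a,bb in[(.038,.038),(.038,-.038),(-.038,.038),(-.038,-.038)]:print(a,bb,(c+a*ex+bb*ey).round(4))
go(.4474+.0378-.0039,.2436+.0039+.0378,.15,5.85)
E
```

```text
tray ((447.2627868652344, 249.06484985351562), (161.33157348632812, 167.90371704101562), 5.834961414337158)
grip [0.4585926  0.14177398 0.062     ]
0.038 0.038 [0.4813 0.2853]
0.038 -0.038 [0.4891 0.2097]
-0.038 0.038 [0.4057 0.2775]
-0.038 -0.038 [0.4135 0.2019]
t 8.53 pos [ 0.4543 -0.1308  0.0544] yaw 5.8 q7 0.38 w 0.0294 F [ 0.6 -0.2 -1.9]
rot [-0.   0.1 -0.1] shift [ 0.0686 -0.4113 -0.0955]
```

View pics/c5.png

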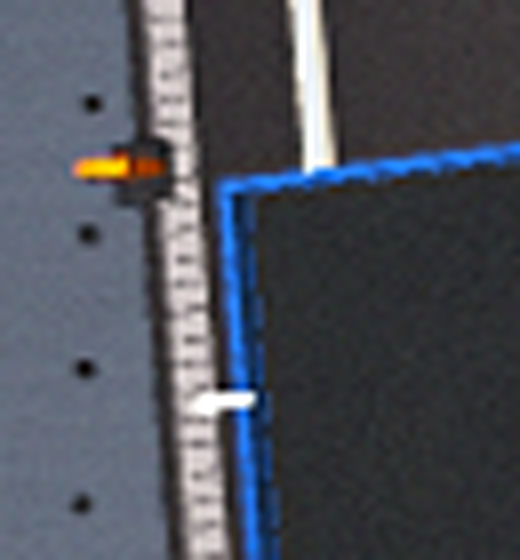

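Amber held (opening 29.4 mm), and the tray is centred at about (0.447, 0.244). I'll carry it over to the +x+y slot.

Request:
carry_out --increments "0 0 0 0 0 -0.045 0.02; 0 0 0 0.006 -0.035 -0.09 0.02; 0 0 0 0.014 -0.085 -0.095 0.02; 0 0 0 0.022 -0.135 -0.095 0.02; 0 0 0 0.03 -0.185 -0.095 0.02"

```text
time: 9.15
ee_pos: [0.4657, 0.0578, 0.1504]
eef_rot: [0.999, 0.05, 0.0, -0.0]
ft_force: [0.7, -0.8, -1.6]
width: 0.0291
```

Request:
carry_out --increments "0 0 0 0.008 -0.05 0 0.02; 0 0 0 0.016 -0.1 0 0.02; 0 0 0 0.025 -0.15 0 0.02; 0 0 0 0.034 -0.2 0 0.02; 0 0 0 0.038 -0.225 0 0.02"

```text
time: 9.78
ee_pos: [0.4804, 0.2884, 0.1509]
eef_rot: [0.999, 0.052, 0.0, -0.001]
ft_force: [0.4, -1.6, -1.7]
width: 0.0294
```

```bash
python3 - <<'E'
from h import *
go(.4813,.2853,.0455,5.85)
E
```

```text
t 9.78 pos [0.4804 0.2884 0.1509] yaw 5.9 q7 -0.47 w 0.0294 F [ 0.4 -1.6 -1.7]
rot [-0.1 -0.   0.1] shift [0.0006 0.0033 0.1054]
```

Request:
carry_out --increments "0 0 0 0.0006 0.003 0.03 0.02; 0 0 0 0.0006 0.003 0.06 0.02; 0 0 0 0.0006 0.003 0.085 0.02; 0 0 0 0.0006 0.003 0.1 0.02; 0 0 0 0.0006 0.003 0.104 0.02"

```text
time: 10.4
ee_pos: [0.4812, 0.285, 0.0465]
eef_rot: [0.999, 0.051, -0.0, -0.0]
ft_force: [0.2, -0.9, -0.9]
width: 0.0291
```

Request:
carry_out --increments "0 0 0 0 0 0.001 0.02; 0 0 0 0 0 0.0025 0.02; 0 0 0 0 0 0.003 0.02; 0 0 0 0 0 0.003 0.03; 0 0 0 0 0 0.003 0.045"

```text
time: 11.02
ee_pos: [0.4815, 0.2854, 0.0442]
eef_rot: [0.999, 0.051, 0.0, -0.001]
ft_force: [0.3, -0.1, -1.2]
width: 0.0344
```

Request:
carry_out --increments "0 0 0 0 0 0 0.046; 0 0 0 0 0 0 0.046; 0 0 0 0 0 -0.03 0.046; 0 0 0 0 0 -0.07 0.05; 0 0 0 0.01 0.04 -0.11 0.055"

```text
time: 11.65
ee_pos: [0.4943, 0.249, 0.1552]
eef_rot: [0.999, 0.054, 0.0, -0.001]
ft_force: [1.5, -0.1, 0.3]
width: 0.053
```

```bash
python3 - <<'E'
from h import *
go(.6655,-.039,.12,5.85)
E
```

```text
t 11.65 pos [0.4943 0.249  0.1552] yaw 6.2 q7 -0.39 w 0.0530 F [ 1.5 -0.1  0.3]
rot [-0.1 -0.   0.4] shift [0.139  0.3049 0.0346]
```

Request:
carry_out --increments "0 0 0 0.022 0.048 0 0.055; 0 0 0 0.044 0.096 0 0.055; 0 0 0 0.066 0.144 0.01 0.055; 0 0 0 0.09 0.192 0.02 0.055; 0 0 0 0.112 0.245 0.03 0.055"

```text
time: 12.28
ee_pos: [0.6331, 0.0167, 0.1245]
eef_rot: [0.999, 0.055, 0.0, -0.001]
ft_force: [0.4, 0.4, 0.6]
width: 0.055
```

Request:
carry_out --increments "0 0 0 0.014 0.03 0 0.055; 0 0 0 0.027 0.059 0 0.055; 0 0 0 0.027 0.059 0 0.055; 0 0 0 0.027 0.059 0 0.055; 0 0 0 0.027 0.059 0 0.055"

```text
time: 12.9
ee_pos: [0.6662, -0.0374, 0.1243]
eef_rot: [0.998, 0.056, 0.0, -0.002]
ft_force: [0.4, 0.2, 1.0]
width: 0.055
```

```bash
python3 - <<'E'
from h import *
p,d=grab('top','t4');q,d2=grab('side','s4')
for n in ['blue','red','amber']:
  for nm,im in(('top',p),('side',q)):
    print(nm,n,[(b[0].tolist(),int(b[1][4])) for b in blobs(im,n)if b[0][1]>50])
go(.6655,-.039,.024,5.85)
cv2.imwrite('pics/v4.png',np.hstack([cv2.resize(p[150:300,90:300],(420,300)),cv2.resize(q[120:280,150:350],(375,300))]))
E
```

```text
top blue [([438.2, 73.0], 36), ([161.3, 235.6], 268), ([149.0, 275.4], 160)]
side blue [([142.5, 58.0], 390), ([215.8, 139.4], 26), ([185.0, 141.4], 75), ([221.6, 154.3], 24), ([173.5, 156.5], 8), ([214.4, 166.4], 93), ([185.7, 169.4], 104), ([274.8, 203.7], 64), ([453.5, 368.8], 39)]
top red [([351.1, 149.8], 248), ([291.3, 173.4], 73), ([346.8, 212.1], 15), ([187.5, 247.0], 18), ([337.4, 268.3], 14)]
side red [([94.6, 60.5], 82), ([197.3, 56.8], 45), ([200.0, 166.2], 83), ([279.3, 231.5], 90), ([320.3, 295.4], 306), ([172.0, 282.7], 7), ([240.6, 290.2], 17)]
top amber [([118.0, 225.5], 6), ([139.6, 240.5], 68)]
side amber [([219.2, 131.3], 12), ([206.0, 135.5], 24)]
t 13.00 pos [ 0.6663 -0.0378  0.1245] yaw 6.4 q7 0.25 w 0.0552 F [0.1 1.  0.6]
rot [-0.2 -0.1  0.5] shift [-0.001   0.0014  0.1005]
```

View pics/v4.png

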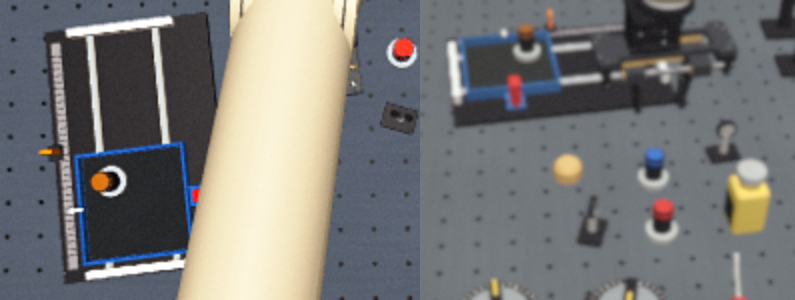

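Amber stands upright in the tray (left half, 112,181), and blue hasn't moved in the side view. I'll descend onto blue.

Request:
carry_out --increments "0 0 0.5 -0.001 0.0014 0.035 0.055; 0 0 0.5 -0.001 0.0014 0.07 0.055; 0 0 0.5 -0.001 0.0014 0.1 0.055; 0 0 0.5 -0.001 0.0014 0.1 0.045; 0 0 0.5 -0.001 0.0014 0.1 0.02"

```text
time: 13.62
ee_pos: [0.6663, -0.0388, 0.026]
eef_rot: [0.999, 0.051, 0.001, -0.001]
ft_force: [-0.2, 0.3, 0.1]
width: 0.0418
```

Request:
carry_out --increments "0 0 0 0 0 0 0.02; 0 0 0 0 0 0 0.02; 0 0 0 0 0 0 0.02; 0 0 0 0 0 -0.015 0.02; 0 0 0 0 0 -0.05 0.02"

```text
time: 14.25
ee_pos: [0.665, -0.0388, 0.0759]
eef_rot: [0.999, 0.051, -0.0, -0.001]
ft_force: [0.4, -0.0, -1.3]
width: 0.0288
```

```bash
python3 - <<'E'
from h import *
go(.4891,.2097,.15,5.85)
E
```

```text
t 14.25 pos [ 0.665  -0.0388  0.0759] yaw 5.9 q7 0.26 w 0.0288 F [ 0.4 -0.  -1.3]
rot [-0.2  0.   0. ] shift [-0.1496 -0.2655 -0.0733]
```

Request:
carry_out --increments "0 0 0 -0.01 -0.015 -0.04 0.02; 0 0 0 -0.03 -0.055 -0.073 0.02; 0 0 0 -0.055 -0.1 -0.073 0.02; 0 0 0 -0.08 -0.145 -0.073 0.02; 0 0 0 -0.105 -0.19 -0.073 0.02"

```text
time: 14.88
ee_pos: [0.5403, 0.1405, 0.1506]
eef_rot: [0.999, 0.051, 0.0, -0.002]
ft_force: [0.2, 0.5, -0.6]
width: 0.0289
```

Request:
carry_out --increments "0 0 0 -0.02 -0.035 0 0.02; 0 0 0 -0.036 -0.06 0 0.02; 0 0 0 -0.044 -0.075 0 0.02; 0 0 0 -0.044 -0.075 0 0.02; 0 0 0 -0.044 -0.075 0 0.02"

```text
time: 15.5
ee_pos: [0.4898, 0.2092, 0.151]
eef_rot: [0.999, 0.05, 0.001, -0.001]
ft_force: [0.6, 0.2, -1.7]
width: 0.0287
```

```bash
python3 - <<'E'
from h import *
go(.4891,.2097,.046,5.85)
E
```

```text
t 15.50 pos [0.4898 0.2092 0.151 ] yaw 5.8 q7 -0.34 w 0.0287 F [ 0.6  0.2 -1.7]
rot [-0.2 -0.1 -0.1] shift [-0.0008 -0.0003  0.105 ]
```

Request:
carry_out --increments "0 0 0 -0.0008 0 0.03 0.02; 0 0 0 -0.0008 0 0.06 0.02; 0 0 0 -0.0008 0 0.085 0.02; 0 0 0 -0.0008 0 0.099 0.02; 0 0 0 -0.0008 0 0.103 0.02"

```text
time: 16.12
ee_pos: [0.4893, 0.2086, 0.0476]
eef_rot: [0.999, 0.05, 0.0, -0.001]
ft_force: [-3.7, -2.1, 12.4]
width: 0.0287
```

Request:
carry_out --increments "0 0 0 0 0 0.001 0.02; 0 0 0 0 0 0.002 0.02; 0 0 0 0 0 0.0025 0.02; 0 0 0 0 0 0.0025 0.03; 0 0 0 0 0 0.0025 0.045"

```text
time: 16.75
ee_pos: [0.4903, 0.2088, 0.0463]
eef_rot: [0.999, 0.049, 0.001, -0.002]
ft_force: [0.3, 0.2, -0.8]
width: 0.0344
```

Request:
carry_out --increments "0 0 0 0 0 0 0.046; 0 0 0 0 0 0 0.046; 0 0 0 0 0 -0.03 0.046; 0 0 0 0 0 -0.07 0.05; 0 0 -9 0.02 0.03 -0.11 0.055"

```text
time: 17.38
ee_pos: [0.5119, 0.1827, 0.1574]
eef_rot: [0.991, 0.131, 0.001, -0.002]
ft_force: [1.4, 0.1, -0.3]
width: 0.0527
```

```bash
python3 - <<'E'
from h import *
go(.664,-.1475,.13,90)
go(.664,-.1475,.13,-80)
E
```

```text
t 17.38 pos [0.5119 0.1827 0.1574] yaw 15.1 q7 -0.11 w 0.0527 F [ 1.4  0.1 -0.3]
rot [ -0.1  -0.3 -74.9] shift [0.0609 0.3585 0.0263]
t 17.38 pos [0.5119 0.1827 0.1574] yaw 15.1 q7 -0.11 w 0.0527 F [ 1.4  0.1 -0.3]
rot [ -0.1  -0.3 -84.9] shift [0.0609 0.3585 0.0263]
```

Request:
carry_out --increments "0 0 -10 0.01 0.05 0 0.055; 0 0 -20 0.02 0.1 0 0.055; 0 0 -30 0.028 0.15 0 0.055; 0 0 -40 0.036 0.2 0 0.055; 0 0 -50 0.044 0.25 0 0.055"

```text
time: 18.0
ee_pos: [0.62, -0.0487, 0.1566]
eef_rot: [0.841, 0.54, 0.002, -0.001]
ft_force: [-0.2, 0.4, 0.9]
width: 0.0546
```

```bash
python3 - <<'E'
from h import *
go(.664,-.1475,.12,90)
E
```

```text
t 18.00 pos [ 0.62   -0.0487  0.1566] yaw 65.4 q7 1.26 w 0.0546 F [-0.2  0.4  0.9]
rot [  0.   -0.3 -24.6] shift [-0.0717  0.0811  0.0363]
```

Request:
carry_out --increments "0 0 -9 -0.024 0.027 0.01 0.055; 0 0 -18 -0.048 0.054 0.02 0.055; 0 0 -24.5 -0.072 0.081 0.03 0.055; 0 0 -24.5 -0.072 0.081 0.036 0.055; 0 0 -24.5 -0.072 0.081 0.036 0.055"

```text
time: 18.62
ee_pos: [0.6634, -0.147, 0.1195]
eef_rot: [0.708, 0.706, 0.002, -0.002]
ft_force: [-0.5, 0.3, 0.5]
width: 0.0548
```

```bash
python3 - <<'E'
from h import *
p,d=grab('top','t5');q,d2=grab('side','s5')
for n in ['blue','red','amber']:
  for nm,im in(('top',p),('side',q)):
    print(nm,n,[(b[0].tolist(),int(b[1][4])) for b in blobs(im,n)if b[0][1]>50])
go(.664,-.1475,.024,90)
cv2.imwrite('pics/v5.png',np.hstack([cv2.resize(p[150:300,90:300],(420,300)),cv2.resize(q[120:280,150:350],(375,300))]))
E
```

```text
top blue [([437.9, 73.0], 34), ([160.8, 249.8], 489), ([166.8, 236.1], 71)]
side blue [([142.6, 58.1], 390), ([216.1, 139.2], 22), ([184.8, 141.5], 77), ([209.9, 149.5], 50), ([222.4, 154.9], 26), ([174.2, 158.6], 21), ([215.9, 166.5], 79), ([186.6, 169.4], 104), ([453.7, 369.4], 39)]
top red [([352.3, 150.0], 226), ([346.8, 212.1], 15), ([191.3, 245.9], 63), ([337.4, 268.3], 14)]
side red [([94.6, 60.5], 83), ([197.8, 66.1], 16), ([200.7, 166.6], 76), ([279.3, 231.4], 89), ([320.2, 295.4], 308), ([172.0, 282.7], 7), ([240.6, 290.2], 17)]
top amber [([243.9, 222.4], 20), ([118.0, 225.5], 6), ([139.3, 239.7], 67)]
side amber [([219.3, 131.2], 11), ([206.9, 135.5], 23)]
t 18.73 pos [ 0.6639 -0.1463  0.1206] yaw 90.0 q7 1.84 w 0.0548 F [ 0.3 -0.4  0.1]
rot [ 0.1 -0.3 -0. ] shift [-0.0016 -0.0001  0.0966]
```

View pics/v5.png

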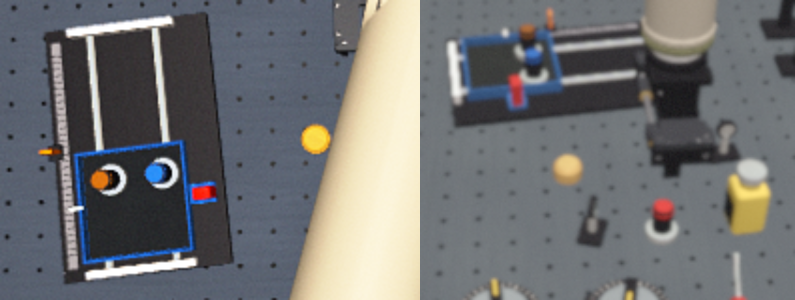

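Both cells stand in the tray, but the grip has crept (side 200.0→200.7, top row 246.7→245.9), so the carriage moved about 2 mm off home. I'll push it home again before the third cell.

```bash
python3 - <<'E'
from h import *
for a,b in[((191.7,246.7),(200.0,166.3)),((191.3,245.9),(200.7,166.6))]: print(tri(a,b))
go(.505,.143,.12,95.85)
E
```

```text
(array([0.45793101, 0.14308726, 0.05577591]), np.float64(0.0010047171621590566))
(array([0.4600528 , 0.1447729 , 0.05324821]), np.float64(0.0012158354306313983))
t 18.73 pos [ 0.6639 -0.1463  0.1206] yaw 90.0 q7 1.84 w 0.0548 F [ 0.3 -0.4  0.1]
rot [ 0.1 -0.3 -5.9] shift [ 0.2893 -0.159   0.0017]
```

Request:
carry_out --increments "0 0 0 0.045 -0.025 -0.01 0.01; 0 0 -3 0.09 -0.05 -0.01 0.001; 0 0 -6 0.135 -0.075 -0.01 0.001; 0 0 -6 0.18 -0.1 -0.01 0.001; 0 0 -6 0.225 -0.125 -0.01 0.001"

```text
time: 19.35
ee_pos: [0.5379, 0.0813, 0.1324]
eef_rot: [0.669, 0.743, 0.003, -0.001]
ft_force: [0.4, 0.8, -0.7]
width: 0.0129
```

Request:
carry_out --increments "0 0 0 0.03 -0.015 0 0.001; 0 0 0 0.064 -0.028 0 0.001; 0 0 0 0.064 -0.028 0 0.001; 0 0 0 0.064 -0.028 0 0.001; 0 0 0 0.064 -0.028 0 0.001"

```text
time: 19.98
ee_pos: [0.5037, 0.1411, 0.1328]
eef_rot: [0.669, 0.743, 0.003, -0.0]
ft_force: [0.6, 0.5, 0.2]
width: 0.0008
```

```bash
python3 - <<'E'
from h import *
go(.505,.143,.045,95.85)
E
```

```text
t 19.98 pos [0.5037 0.1411 0.1328] yaw 96.0 q7 1.34 w 0.0008 F [0.6 0.5 0.2]
rot [ 0.3 -0.3  0.1] shift [0.0013 0.0011 0.0878]
```

Request:
carry_out --increments "0.3 -0.3 0 0.001 0.001 0.04 0.001; 0.3 -0.3 0 0.001 0.001 0.088 0.001; 0.3 -0.3 0 0.001 0.001 0.088 0.001; 0.3 -0.3 0 0.001 -0.008 0.088 0.001; 0.3 -0.3 0 0.001 -0.018 0.088 0.001"

```text
time: 20.6
ee_pos: [0.4866, 0.1409, 0.0466]
eef_rot: [0.669, 0.743, 0.001, 0.0]
ft_force: [1.0, -0.3, -0.1]
width: 0.0007
```

Request:
carry_out --increments "0 0 0 0 -0.003 0 0.001; 0 0 0 0 -0.006 0 0.001; 0 0 0 0 -0.008 0 0.001; 0 0 0 0 -0.010 0 0.001; 0 0 0 0 -0.011 0 0.001"

```text
time: 21.22
ee_pos: [0.4778, 0.1402, 0.0474]
eef_rot: [0.669, 0.743, 0.003, 0.002]
ft_force: [9.5, 1.8, 0.1]
width: 0.0011
```

Home again, with 9.5 N against the stop. I'll back off and return to red.

Request:
carry_out --increments "0 0 0 0 0.01 0 0.001; 0 0 0 0 0.02 -0.03 0.02; 0 0 0 0 0.025 -0.07 0.055; 0 0 3 -0.04 0.05 -0.085 0.055; 0 0 6 -0.085 0.075 -0.085 0.055"

```text
time: 21.85
ee_pos: [0.562, 0.0632, 0.134]
eef_rot: [0.707, 0.707, 0.004, 0.002]
ft_force: [0.1, -0.2, -0.3]
width: 0.033
```

```bash
python3 - <<'E'
from h import *
go(.6643,-.1473,.12,90)
p,d=grab('top','t6');q,d2=grab('side','s6')
for n in ['blue','red']:
  for nm,im in(('top',p),('side',q)):
    print(nm,n,[(b[0].tolist(),int(b[1][4])) for b in blobs(im,n)if b[0][1]>50])
E
```

```text
t 21.85 pos [0.562  0.0632 0.134 ] yaw 90.0 q7 1.43 w 0.0330 F [ 0.1 -0.2 -0.3]
rot [ 0.4 -0.2 -0. ] shift [-0.2105  0.1023  0.0142]
top blue [([437.8, 73.0], 35), ([131.1, 235.2], 81), ([135.1, 274.0], 88)]
side blue [([142.6, 58.1], 389), ([216.1, 139.4], 24), ([182.5, 141.6], 68), ([198.6, 140.2], 13), ([208.9, 149.4], 46), ([221.7, 154.4], 24), ([173.1, 157.2], 8), ([214.9, 166.7], 78), ([185.9, 169.5], 107), ([453.6, 368.9], 40)]
top red [([351.0, 149.7], 247), ([291.3, 173.4], 73), ([346.8, 212.1], 15), ([337.4, 268.3], 14)]
side red [([94.6, 60.5], 81), ([197.3, 56.9], 44), ([199.8, 166.6], 77), ([279.3, 231.5], 90), ([320.2, 295.4], 305), ([171.9, 282.9], 8), ([240.6, 290.2], 17)]
```

Request:
carry_out --increments "0 0 0 -0.05 0.024 0 0.055; 0 0 0 -0.1 0.048 0 0.055; 0 0 0 -0.15 0.073 0.005 0.055; 0 0 0 -0.195 0.095 0.01 0.055; 0.3 -0.2 0 -0.21 0.102 0.014 0.055"

```text
time: 22.58
ee_pos: [0.6624, -0.1577, 0.118]
eef_rot: [0.712, 0.702, -0.003, 0.001]
ft_force: [0.4, 0.4, -0.4]
width: 0.055
```

```bash
python3 - <<'E'
from h import *
q,d2=grab('side','s7'); print([(b[0].tolist(),int(b[1][4])) for b in blobs(q,'red')if b[0][1]>150])
go(.6643,-.1473,.024,90)
E
```

```text
[([199.8, 166.6], 77), ([279.3, 231.4], 89), ([320.2, 295.4], 307), ([172.0, 282.7], 7), ([240.5, 290.3], 16)]
t 22.62 pos [ 0.6624 -0.1578  0.1174] yaw 89.3 q7 1.84 w 0.0552 F [-2.2 -0.2  0.1]
rot [-0.1  0.3 -0.7] shift [0.0111 0.002  0.0933]
```

Request:
carry_out --increments "0 0.3 -0.7 0.011 0.002 0.015 0.055; 0 0.3 -0.7 0.011 0.002 0.04 0.055; 0 0.3 -0.7 0.011 0.002 0.07 0.055; 0 0.3 -0.7 0.011 0.002 0.093 0.055; 0 0.3 -0.7 0.011 0.002 0.093 0.045"

```text
time: 23.25
ee_pos: [0.6626, -0.1438, 0.0217]
eef_rot: [0.706, 0.708, -0.002, -0.003]
ft_force: [0.4, 0.3, 0.6]
width: 0.0507
```

Request:
carry_out --increments "0 0 0 0 0 0 0.02; 0 0 0 0 0 0 0.02; 0 0 0 0 0 0 0.02; 0 0 0 0 0 0 0.02; 0 0 0 0 0 -0.03 0.02"

```text
time: 23.88
ee_pos: [0.6609, -0.1431, 0.0495]
eef_rot: [0.706, 0.708, -0.003, -0.005]
ft_force: [-0.2, 0.6, -0.5]
width: 0.0295
```

```bash
python3 - <<'E'
from h import *
go(.4057,.2775,.15,95.85)
E
```

```text
t 23.88 pos [ 0.6609 -0.1431  0.0495] yaw 90.1 q7 1.85 w 0.0295 F [-0.2  0.6 -0.5]
rot [-0.7 -0.2 -5.7] shift [ 0.4215 -0.2552 -0.0963]
```

Request:
carry_out --increments "0 0 0 0.01 -0.006 -0.045 0.02; 0 0 -1 0.04 -0.024 -0.09 0.02; -0.7 0 -2 0.08 -0.048 -0.096 0.02; -0.7 0 -3 0.125 -0.075 -0.096 0.02; -0.7 0 -4 0.17 -0.103 -0.096 0.02"

```text
time: 24.5
ee_pos: [0.5573, 0.028, 0.1471]
eef_rot: [0.681, 0.732, 0.001, -0.001]
ft_force: [0.3, 1.0, -1.3]
width: 0.0291
```

Request:
carry_out --increments "0 0 0 0.045 -0.027 0 0.02; 0 0 0 0.09 -0.054 0 0.02; 0 0 0 0.135 -0.081 0 0.02; 0 0 0 0.18 -0.108 0 0.02; 0 0 0 0.215 -0.13 0 0.02"

```text
time: 25.12
ee_pos: [0.4101, 0.2346, 0.1478]
eef_rot: [0.68, 0.733, 0.001, -0.001]
ft_force: [0.5, 0.1, 0.3]
width: 0.0295
```

```bash
python3 - <<'E'
from h import *
go(.4057,.2775,.1,95.85)
E
```

```text
t 25.12 pos [0.4101 0.2346 0.1478] yaw 94.3 q7 1.04 w 0.0295 F [0.5 0.1 0.3]
rot [ 0.  -0.2 -1.6] shift [ 0.0429 -0.0012  0.0479]
```

Request:
carry_out --increments "0 0 -1.6 0.015 -0.001 0 0.02; 0 0 -1.6 0.03 -0.001 0 0.02; 0 0 -1.6 0.043 -0.001 0 0.02; 0 0 -1.6 0.043 -0.001 0.025 0.02; 0 0 -1.6 0.043 -0.001 0.05 0.02"

```text
time: 25.75
ee_pos: [0.4067, 0.2775, 0.0973]
eef_rot: [0.671, 0.742, 0.001, -0.001]
ft_force: [-0.0, 0.0, -1.3]
width: 0.0294
```

```bash
python3 - <<'E'
from h import *
go(.4057,.2775,.044,95.85)
q,d2=grab('side','s8')
cv2.imwrite('pics/v8.png',cv2.resize(q[90:200,150:300],None,fx=5,fy=5,interpolation=cv2.INTER_CUBIC))
E
```

```text
t 25.75 pos [0.4067 0.2775 0.0973] yaw 95.8 q7 0.99 w 0.0294 F [-0.   0.  -1.3]
rot [ 0.  -0.2 -0.1] shift [-0.0001 -0.0011  0.0533]
```

View pics/v8.png

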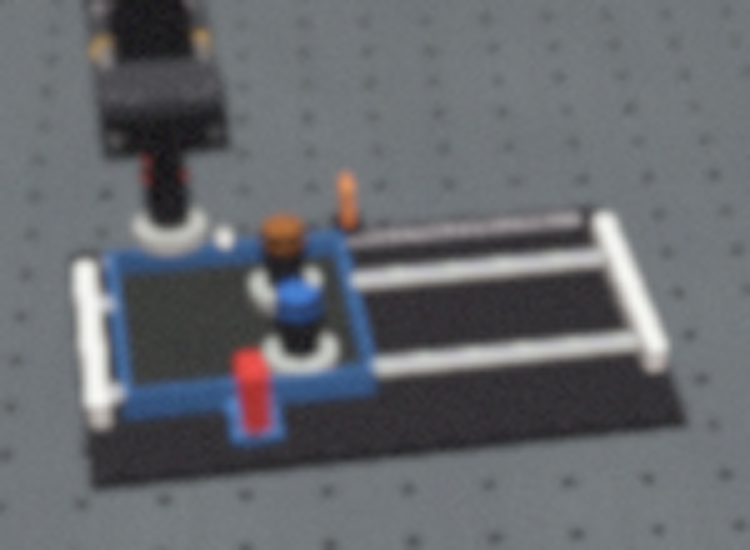

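Red is held upright above its slot (165,200). Amber and blue stand in the tray.

Request:
carry_out --increments "0 0 0 0 -0.001 0.02 0.02; 0 0 0 0 -0.001 0.037 0.02; 0 0 0 0 -0.001 0.047 0.02; 0 0 0 0 -0.001 0.051 0.02; 0 0 0 0 -0.001 0.053 0.02"

```text
time: 26.42
ee_pos: [0.4052, 0.2761, 0.0423]
eef_rot: [0.671, 0.742, -0.0, -0.001]
ft_force: [-2.4, -6.3, 19.1]
width: 0.0297
```

Request:
carry_out --increments "0 0 0 0 0 0.0005 0.02; 0 0 0 0 0 0.0015 0.02; 0 0 0 0 0 0.002 0.02; 0 0 0 0 0 0.002 0.03; 0 0 0 0 0 0.002 0.045"

```text
time: 27.05
ee_pos: [0.4059, 0.2762, 0.041]
eef_rot: [0.671, 0.742, 0.001, -0.001]
ft_force: [0.7, -0.7, -0.3]
width: 0.0346
```

Request:
carry_out --increments "0 0 0 0 0 0 0.046; 0 0 0 0 0 0 0.046; 0 0 0 0 0 -0.03 0.046; 0 0 0 0 0 -0.07 0.05; 0 0 0 -0.04 0.0 -0.11 0.055"

```text
time: 27.68
ee_pos: [0.4092, 0.2381, 0.1521]
eef_rot: [0.669, 0.743, 0.001, -0.001]
ft_force: [1.3, -0.8, -0.8]
width: 0.0526
```

```bash
python3 - <<'E'
from h import *
go(.475,.06,.15,5.85)
p,d=grab('top','t9')
q,d2=grab('side','s9')
cv2.imwrite('pics/v9.png',cv2.resize(q[90:200,150:300],None,fx=5,fy=5,interpolation=cv2.INTER_CUBIC))
print([(b[0].tolist(),int(b[1][4])) for b in blobs(q,'red')])
E
```

```text
t 27.68 pos [0.4092 0.2381 0.1521] yaw 96.0 q7 1.06 w 0.0526 F [ 1.3 -0.8 -0.8]
rot [  0.1  -0.1 -89.9] shift [-0.184   0.0468  0.0016]
[([94.6, 60.4], 80), ([197.3, 56.9], 44), ([183.6, 139.5], 54), ([199.8, 166.5], 76), ([320.3, 295.4], 305), ([172.0, 282.7], 7), ([240.5, 290.3], 16)]
```

View pics/v9.png

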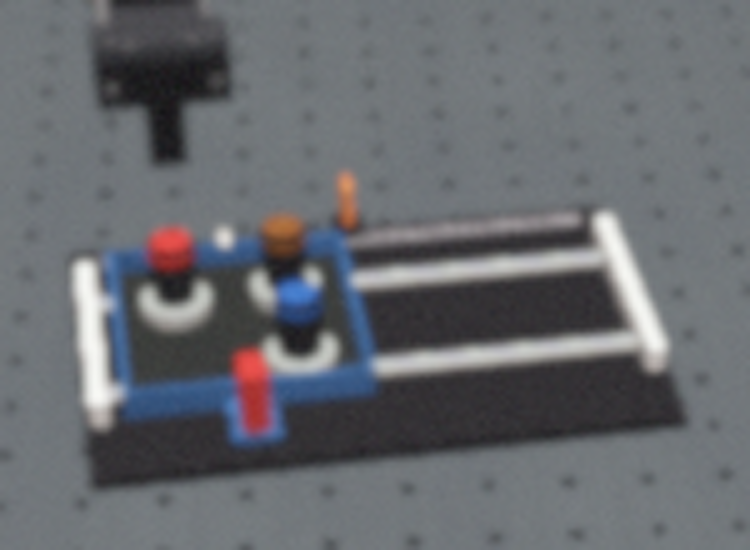

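All three cells stand upright in the home tray: red (173,250), amber (283,235), blue (298,300). Now to measure the tongue-to-flag distance.

```bash
cat >> h.py <<'E'
ex=np.array([.9948,.1019,0]);ey=np.array([-.1019,.9948,0]);SC=np.array([.532,.2523,0])
def wmean(img,box,fn):
    """weighted centroid (u,v) in box of a per-pixel weight"""
    u0,v0,u1,v1=box; x=img[v0:v1,u0:u1].astype(float); w=np.clip(fn(x),0,None)
    V,U=np.mgrid[v0:v1,u0:u1]; return np.array([(w*U).sum(),(w*V).sum()])/w.sum()
orange=lambda x:x[...,2]-x[...,0]-50
white=lambda x:x.min(-1)-110
E
python3 - <<'E'
from h import *
t=cv2.imread('pics/t3.png'); s=cv2.imread('pics/s9.png'); s2=cv2.imread('pics/s2.png')
for im in(t,):
    print(np.array2string((orange(im[221:230,106:124].astype(float))).astype(int)))
    print(np.array2string((im[250:260,118:136].min(-1))))
print(np.array2string(orange(s[122:140,213:226].astype(float)).astype(int)))
print(s[130:144,188:202].min(-1))
E
```

```text
[[-76 -76 -77 -75 -72 -77 -74 -79 -78 -75 -72 -45 -43 -44 -41 -39 -41 -40]
 [-74 -77 -77 -74 -74 -74 -74 -77 -78 -75 -70 -51 -50 -48 -49 -39 -39 -37]
 [-73 -76 -73 -79 -79 -78 -85 -80 -54 -44 -51 -45 -50 -53 -53 -48 -41 -40]
 [-75 -76 -80 -74 -55 -45 -26 -17  57  94 -17  -7 -12 -43 -49 -48 -40 -39]
 [-75 -76 -82  15 159 205 205 205 205 205  63 111 103  93  15 -51 -41 -39]
 [-76 -74 -85  59 205 205 205 205 205 205  66 104  98  86  10 -51 -40 -40]
 [-74 -72 -79 -65 -20 -29   0   1  10  13  10 -24 -25 -58 -55 -48 -40 -39]
 [-74 -79 -74 -79 -82 -87 -83 -82 -66 -56 -54 -54 -53 -49 -48 -44 -39 -37]
 [-74 -71 -76 -76 -79 -77 -75 -73 -62 -51 -49 -52 -44 -50 -49 -46 -42 -39]]
[[ 94  50  40  80 153 118 157 151 111  38  56  43  29  23  25  44  42  41]
 [ 98  68  38 101 207 198 202 197 154  37  48  47  35  12  24  44  46  45]
 [ 99  57  42 102 210 203 199 196 148  41  51  49  30  15  29  40  47  44]
 [ 97  58  43  78 174 195 147 119 148  21  33  28  23   9  21  39  43  40]
 [ 94  52  40  79 165 155 181 246 255 226 249 255 255 216  17  49  43  41]
 [101  76  40  84 174 200 246 255 255 255 255 255
[... 1678 characters left out ...]
5 112 116 113 114 115 113 114 114 115 113 113 114]
 [114 117 113 116 114 116 116 116 117 113 112 113 113 115]
 [116 116 116 117 119 124 128 124 119 109 105 107 112 114]
 [119 115 115 115 124 146 159 155 132 107 100 100 109 106]
 [113 118 114 114 134 169 190 185 152 112  96  97 101  96]
 [100 110 106 109 135 181 206 204 165 113  92  91  89  86]
 [ 86  97  92  93 117 164 196 195 154  98  77  75  72  74]
 [ 73  87  75  72  86 122 153 154 119  76  63  62  60  64]
 [ 63  75  66  61  64  76  91  92  81  61  56  56  58  53]
 [ 56  70  63  56  54  58  61  58  56  59  54  60  59  54]
 [ 53  69  57  56  59  54  56  59  57  60  59  59  60  60]
 [ 48  55  60  57  59  58  58  61  57  55  61  65  78  89]]
```

```bash
python3 - <<'E'
from h import *
sf=lambda p:((p-SC)@ex).round(4)
# flag: top face centre in top view; side: whole shaft line, upper end row ~125 and lower ~134
T,e=tri((112.7,225.45),(219.2,125.5)); print('flagtop',T.round(4),e,sf(T))
for z in(.052,.054): print('top only',plane('top',(112.7,225.45),z).round(4),sf(plane('top',(112.7,225.45),z)))
s=cv2.imread('pics/s9.png').astype(float)
for v in range(125,134):
    w=np.clip(s[v,213:226,2]-s[v,213:226,0]+0-(-0),None,None); w=np.clip(w+5,0,None); u=(w*np.arange(213,226)).sum()/w.sum()
    # intersect side ray with the vertical plane of stage-y = flag y
    o,d=ray('side',(u,v)); k=((T-o)@ey)/(d@ey); p=o+k*d; print(v,u.round(2),p.round(4),sf(p))
# tongue
for tt in((125.5,254.6),(129.5,254.45)):
    P,e=tri(tt,(194.6,137.3)); print('tongue',P.round(4),e,sf(P), [sf(plane('top',tt,z)) for z in(.02,.03,.04)])
E
```

```text
flagtop [0.5247 0.371  0.0573] 0.0015717822442520878 0.0048
top only [0.5241 0.3733 0.052 ] 0.0045
top only [0.524  0.3724 0.054 ] 0.0043
125 218.67 [0.5237 0.3709 0.0595] 0.0039
126 218.77 [0.5239 0.3709 0.0555] 0.0041
127 218.8 [0.5239 0.3709 0.0514] 0.0041
128 218.84 [0.5239 0.3709 0.0474] 0.0041
129 218.87 [0.5239 0.3709 0.0433] 0.0041
130 218.95 [0.5241 0.3709 0.0392] 0.0042
131 219.06 [0.5244 0.371  0.0351] 0.0045
132 219.15 [0.5246 0.371  0.0309] 0.0047
133 219.14 [0.5244 0.371  0.0268] 0.0045
tongue [0.4391 0.3427 0.0309] 0.00014299118362206571 -0.0832 [np.float64(-0.0833), np.float64(-0.0833), np.float64(-0.0833)]
tongue [0.4397 0.3269 0.0413] 0.00019027782204002422 -0.0842 [np.float64(-0.0844), np.float64(-0.0843), np.float64(-0.0843)]
```

Request:
carry_out --increments "0 0 10 -0.02 0.008 0 0.05; 0 0 20 -0.04 0.018 0 0.05; 0 0 30 -0.06 0.03 0 0.05; 0 0 40 -0.08 0.04 0 0.05; 0 0 50 -0.1 0.05 0 0.05"

```text
time: 28.4
ee_pos: [0.4721, 0.1392, 0.1541]
eef_rot: [0.923, 0.384, 0.003, -0.001]
ft_force: [0.3, 0.6, -0.2]
width: 0.0501
```

```bash
python3 - <<'E'
from h import *
go(.4577,.145,.12,5.85)
E
```

```text
t 28.40 pos [0.4721 0.1392 0.1541] yaw 45.2 q7 0.42 w 0.0501 F [ 0.3  0.6 -0.2]
rot [-0.1 -0.4 39.3] shift [-0.0063 -0.0143  0.0341]
```

Request:
carry_out --increments "0 0 10 -0.003 -0.007 0 0.05; 0 0 20 -0.006 -0.014 0.01 0.05; 0 0 30 -0.006 -0.014 0.02 0.05; 0 0 39.3 -0.006 -0.014 0.034 0.05; 0 0 39.3 -0.006 -0.014 0.034 0.05"

```text
time: 29.02
ee_pos: [0.4572, 0.145, 0.1188]
eef_rot: [0.999, 0.052, 0.001, -0.002]
ft_force: [0.9, 0.4, -1.2]
width: 0.0497
```

```bash
python3 - <<'E'
from h import *
go(.458,.1435,.037,5.85)
E
```

```text
t 29.02 pos [0.4572 0.145  0.1188] yaw 6.0 q7 -0.28 w 0.0497 F [ 0.9  0.4 -1.2]
rot [-0.2 -0.1  0.1] shift [0.0004 0.0019 0.0818]
```

Request:
carry_out --increments "0 0 0 0.0004 0.001 0.03 0.05; 0 0 0 0.0004 0.001 0.06 0.05; 0 0 0 0.0004 0.001 0.082 0.05; 0 0 0 0.0004 0.001 0.082 0.03; 0 0 0 0.0004 0.001 0.082 0.01" --squeeze 25

```text
time: 29.65
ee_pos: [0.4585, 0.1448, 0.0378]
eef_rot: [0.999, 0.053, 0.002, -0.002]
ft_force: [0.0, 0.3, -0.3]
width: 0.0372
```

Request:
carry_out --increments "0 0 0 0 0 0 0.01; 0 0 0 0 0 0 0.01; 0 0 0 0 0 0 0.01; 0 0 0 0 0 0 0.01; 0 0 0 0 0 0 0.01"

```text
time: 30.28
ee_pos: [0.4588, 0.145, 0.0386]
eef_rot: [0.999, 0.053, 0.002, -0.002]
ft_force: [-1.5, 0.6, 6.1]
width: 0.0177
```

```bash
python3 - <<'E'
from h import *
p=r.read_state()['ee_pos']+.088*ex
go(*p,5.85)
E
```

```text
t 30.27 pos [0.4588 0.145  0.0386] yaw 6.1 q7 -0.25 w 0.0177 F [-1.5  0.6  6.1]
rot [-0.3 -0.3  0.2] shift [0.088  0.0003 0.0004]
```

Request:
carry_out --increments "0 0 0 0.004 0 0 0.01; 0 0 0 0.011 0 0 0.01; 0 0 0 0.020 0 0 0.01; 0 0 0 0.030 0 0 0.01; 0 0 0 0.040 0 0 0.01"

```text
time: 30.9
ee_pos: [0.4993, 0.1492, 0.0386]
eef_rot: [0.999, 0.053, 0.002, -0.002]
ft_force: [-3.4, -1.8, 2.0]
width: 0.0173
```

```bash
python3 - <<'E'
from h import *
p=np.array([.4588,.145,.0386])+.088*ex
go(*p,5.85)
E
```

```text
t 30.90 pos [0.4993 0.1492 0.0386] yaw 6.1 q7 -0.21 w 0.0173 F [-3.4 -1.8  2. ]
rot [-0.2 -0.2  0.2] shift [0.0472 0.0002 0.0002]
```

Request:
carry_out --increments "0 0 0 0.010 0 0 0.01; 0 0 0 0.020 0 0 0.01; 0 0 0 0.030 0 0 0.01; 0 0 0 0.039 0 0 0.01; 0 0 0 0.044 0 0 0.01"

```text
time: 31.52
ee_pos: [0.5436, 0.1537, 0.0386]
eef_rot: [0.999, 0.053, 0.002, -0.002]
ft_force: [-3.4, -2.7, 0.8]
width: 0.0179
```

Request:
carry_out --increments "0 0 0 0.002 0 0 0.01; 0 0 0 0.003 0 0 0.01; 0 0 0 0.003 0 0 0.01; 0 0 0 0.003 0 0 0.01; 0 0 0 0.003 0 0 0.01"

```text
time: 32.15
ee_pos: [0.5466, 0.154, 0.0386]
eef_rot: [0.999, 0.053, 0.002, -0.002]
ft_force: [-0.5, -0.9, -1.7]
width: 0.0176
```

```bash
python3 - <<'E'
from h import *
p=np.array([.4588,.145,.0386])+.088*ex
go(*p,5.85)
t,d=grab('top','t10');q,d2=grab('side','s10')
cv2.imwrite('pics/v10.png',np.hstack([cv2.resize(t[195:265,95:165],(390,390),interpolation=cv2.INTER_CUBIC),cv2.resize(q[115:175,190:255],(400,390),interpolation=cv2.INTER_CUBIC)]))
E
```

```text
t 32.15 pos [0.5466 0.154  0.0386] yaw 6.1 q7 -0.17 w 0.0176 F [-0.5 -0.9 -1.7]
rot [-0.2 -0.2  0.2] shift [-0.0003  0.      0.    ]
```

View pics/v10.png

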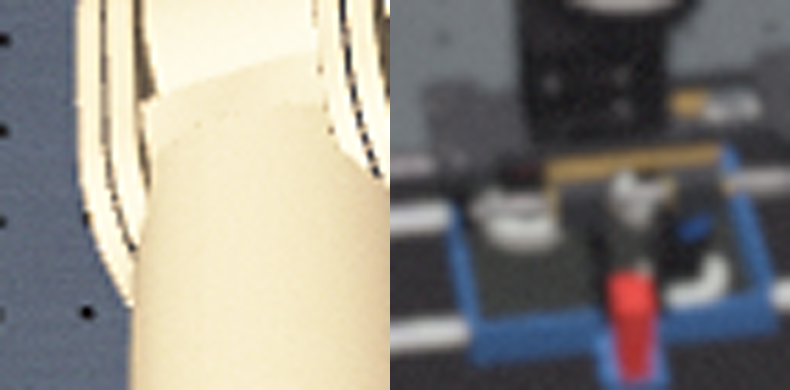

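The arm hides the flag in both views. I'll release, lift and look.

Request:
carry_out --increments "0 0 0 0 0 0 0.03; 0 0 0 0 0 0 0.045; 0 0 0 0 0 0 0.045; 0 0 0 0 0 -0.05 0.05; 0 0 0 0 0.04 -0.1 0.05"

```text
time: 32.88
ee_pos: [0.5498, 0.1176, 0.1384]
eef_rot: [0.998, 0.056, 0.002, -0.003]
ft_force: [1.4, 0.0, 0.2]
width: 0.0493
```

Request:
carry_out --increments "0 0 0 -0.02 0.05 0 0.05; 0 0 0 -0.04 0.1 0 0.05; 0 0 0 -0.06 0.15 0 0.05; 0 0 0 -0.08 0.2 0 0.05; 0 0 0 -0.08 0.22 0 0.05"

```text
time: 33.5
ee_pos: [0.4936, -0.1134, 0.1374]
eef_rot: [0.999, 0.053, 0.002, -0.002]
ft_force: [0.4, 0.8, 0.7]
width: 0.0501
```

```bash
python3 - <<'E'
from h import *
t,d=grab('top','t11');q,d2=grab('side','s11')
cv2.imwrite('pics/v11.png',np.hstack([cv2.resize(t[200:250,95:145],(390,390),interpolation=cv2.INTER_CUBIC),cv2.resize(q[115:175,190:255],(400,390),interpolation=cv2.INTER_CUBIC)]))
print(np.array2string((orange(t[219:232,106:124].astype(float))).astype(int)))
print(np.array2string((t[219:233,118:136].min(-1))))
print(np.array2string((q[122:142,211:230,0])));print(np.array2string((q[122:142,211:230,2])))
E
```

```text
[[-76 -73 -74 -75 -71 -70 -74 -73 -73 -73 -67 -45 -48 -44 -37 -41 -41 -38]
 [-73 -73 -70 -73 -72 -69 -76 -72 -73 -75 -70 -45 -48 -43 -41 -43 -42 -41]
 [-76 -75 -74 -77 -76 -74 -75 -72 -78 -73 -72 -46 -47 -44 -38 -43 -39 -40]
 [-73 -76 -73 -76 -76 -75 -76 -76 -73 -77 -65 -47 -52 -48 -49 -42 -41 -41]
 [-72 -70 -74 -77 -79 -79 -86 -81 -55 -44 -49 -53 -49 -54 -49 -45 -41 -45]
 [-73 -75 -77 -76 -56 -44 -26 -22  57  93 -14  -4 -13 -46 -53 -45 -50 -50]
 [-75 -73 -81  13 169 205 205 205 205 205  65 102 104  87  13 -48 -50 -46]
 [-77 -76 -85  56 205 205 205 205 205 205  61  98  99  84  12 -50 -37 -41]
 [-70 -75 -80 -66 -19 -32  -3  -1   6   9   9 -23 -28 -56 -53 -50 -40 -38]
 [-76 -70 -75 -80 -82 -88 -84 -83 -67 -60 -52 -55 -54 -56 -49 -48 -40 -38]
 [-72 -74 -75 -75 -77 -78 -73 -75 -57 -49 -51 -45 -48 -48 -51 -43 -41 -37]
 [-74 -76 -78 -74 -76 -79 -77 -74 -66 -65 -66 -60 -49 -43 -42 -45 -41 -41]
 [-74 -73 -69 -74 -71 -79 -74 -77 -73 -78 -76 -68 -44 -49 -41 -41 -40 -41]]
[[ 66 137 195 193 197 188  37  46  44  33  15  24  48  39  43  43  46  43]
 [ 60 122 121 125 159 154  71  46  51  35  17  19
[... 3468 characters left out ...]
 125 125 124 116 111 101  91  81  83  92 103
  118]
 [126 121 120 124 125 124 123 120 117 114 111 108  94  78  62  67  81  93
  103]
 [123 121 118 117 117 116 118 113 114 118 118 112  96  67  51  52  65  80
   89]
 [115 115 113 116 117 123 123 127 134 135 133 116  89  58  41  46  52  68
   79]
 [126 127 130 135 138 144 146 149 148 141 127 101  71  51  45  47  48  57
   61]
 [151 153 155 160 161 163 158 152 141 120  97  71  48  40  35  42  45  52
   49]
 [167 165 166 165 163 154 144 128 108  83  57  41  36  40  40  45  54  56
   50]
 [156 154 153 148 137 123 101  81  67  52  40  40  40  34  44  59  76  80
   66]
 [114 110 108 102  91  74  57  48  44  40  40  42  32  35  55  88 119 126
  103]]
```

View pics/v11.png

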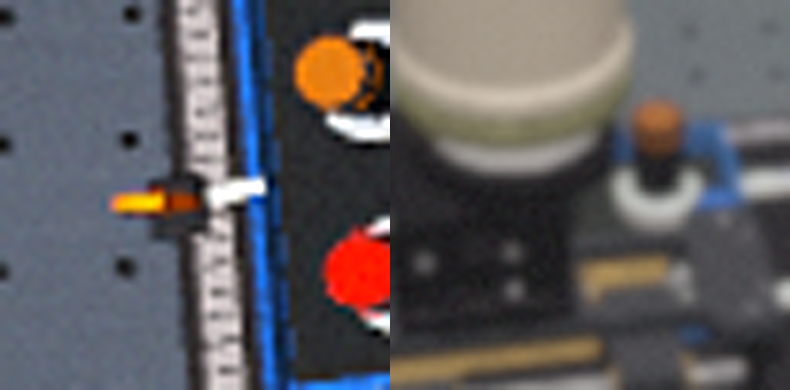

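```bash
python3 - <<'E'
from h import *
sf=lambda p:((p-SC)@ex).round(4)
t=cv2.imread('pics/t11.png').astype(float)
g=t.min(-1)
for c in range(121,129):
    col=g[221:229,c]; 
    if c<125: w=np.clip(g[221:229,c]-205,0,None)
    else: w=np.clip(col-80,0,None)
    if w.sum()>0:
        v=(w*np.arange(221,229)).sum()/w.sum(); print(c,v.round(2),[sf(plane('top',(c,v),z)) for z in(.028,.038)])
o=orange(t)+80
for c in range(109,121):
    w=np.clip(np.minimum(o[222:230,c],200)-30,0,None); v=(w*np.arange(222,230)).sum()/max(w.sum(),1); print('flag',c,v.round(2),[sf(plane('top',(c,v),z)) for z in (.012,.03,.054)])
E
```

```text
122 224.53 [np.float64(0.0058), np.float64(0.0049)]
123 224.48 [np.float64(0.0056), np.float64(0.0047)]
124 224.35 [np.float64(0.0056), np.float64(0.0047)]
125 223.93 [np.float64(0.0064), np.float64(0.0056)]
126 223.75 [np.float64(0.0066), np.float64(0.0058)]
127 223.5 [np.float64(0.007), np.float64(0.0061)]
128 223.45 [np.float64(0.0067), np.float64(0.0059)]
flag 109 225.63 [np.float64(0.0087), np.float64(0.0072), np.float64(0.0052)]
flag 110 225.63 [np.float64(0.0083), np.float64(0.0068), np.float64(0.0048)]
flag 111 225.55 [np.float64(0.0082), np.float64(0.0067), np.float64(0.0047)]
flag 112 225.58 [np.float64(0.0077), np.float64(0.0062), np.float64(0.0042)]
flag 113 225.58 [np.float64(0.0073), np.float64(0.0059), np.float64(0.0039)]
flag 114 225.35 [np.float64(0.0077), np.float64(0.0062), np.float64(0.0042)]
flag 115 225.25 [np.float64(0.0076), np.float64(0.0061), np.float64(0.0041)]
flag 116 225.59 [np.float64(0.0062), np.float64(0.0047), np.float64(0.0027)]
flag 117 225.44 [np.float64(0.0063), np.float64(0.0048), np.float64(0.0028)]
flag 118 225.44 [np.float64(0.0059), np.float64(0.0044), np.float64(0.0024)]
flag 119 225.47 [np.float64(0.0054), np.float64(0.0039), np.float64(0.002)]
flag 120 225.47 [np.float64(0.005), np.float64(0.0036), np.float64(0.0016)]
```

From above, the tongue lies within about 1 mm of the flag: tongue tip at (122,224.5), flag at (112,225.5). The arm is hiding the side view, so I'll move it for a second opinion.

Request:
carry_out --increments "0 0 0 -0.03 0.02 -0.01 0.05; 0 0 0 -0.06 0.04 -0.02 0.05; 0 0 0 -0.08 0.06 -0.02 0.05; 0 0 0 -0.09 0.07 -0.02 0.05; 0 0 0 -0.09 0.07 -0.02 0.05"

```text
time: 34.22
ee_pos: [0.4127, -0.1914, 0.1566]
eef_rot: [0.999, 0.053, 0.002, -0.002]
ft_force: [-0.3, -0.3, -0.0]
width: 0.0499
```

```bash
python3 - <<'E'
from h import *
t,d=grab('top','t12');q,d2=grab('side','s12')
cv2.imwrite('pics/v12.png',np.hstack([cv2.resize(t[150:300,90:215],(380,456),interpolation=cv2.INTER_CUBIC),cv2.resize(q[115:185,190:250],(400,466),interpolation=cv2.INTER_CUBIC)[:456]]))
print(np.array2string((q[122:142,211:230,0])));print(np.array2string((q[122:142,211:230,2])))
E
```

```text
[[122 122 121 122 124 123 120 123 124 123 122 124 122 121 123 122 122 123
  121]
 [124 122 120 123 124 122 123 121 122 123 124 125 123 122 122 121 123 122
  124]
 [122 122 121 122 122 123 122 118 116 119 122 125 123 122 123 120 122 121
  123]
 [120 121 121 122 123 121 115 110 110 117 122 122 124 122 117 116 120 122
  123]
 [117 115 116 119 121 119 111 105 105 111 118 123 121 119 112 110 116 119
  121]
 [111 106 112 121 122 121 110  98  97 110 117 121 120 117 108 108 112 120
  120]
 [114 113 115 120 121 119 109  92  93 103 116 123 121 121 117 115 118 121
  121]
 [120 121 123 123 122 117 109  90  84  99 114 120 122 123 122 122 122 120
  121]
 [122 122 123 124 121 118 105  87  81  96 116 120 122 125 121 122 123 119
  119]
 [122 123 120 122 120 115 103  86  77  94 110 119 119 122 124 123 122 119
  108]
 [117 117 119 117 118 107  94  79  85 102 112 116 121 121 123 119 120 112
   96]
 [103 103 106 108 100  91  77  82 110 140 142 126 119 123 119 117 113 102
   83]
 [ 84  90  88  87  85  75  74  96 145 180 181 149 124 123 121 115 113 103
   80]
 [ 76  77  76  74  79  81  92 117 161 196 202 1
[... 1441 characters left out ...]
 146 180 188 168 130 112 113 110 105 104 106
  117]
 [220 221 211 189 147  97  93 137 184 205 197 154 112 103  97  88  91  95
  102]
 [231 230 223 202 161 104  81 121 174 209 210 169 108  89  81  75  75  80
   87]
 [228 226 216 195 153 103  73  90 144 188 197 161 100  77  69  63  66  70
   76]
 [207 202 188 164 131  98  72  65  97 135 145 120  79  61  61  60  57  58
   62]
 [163 157 146 133 117  97  71  59  63  74  79  72  61  57  59  58  53  53
   47]
 [137 135 128 128 112  86  64  55  55  53  55  57  59  57  58  57  61  58
   51]
 [135 132 122 108  94  69  57  58  57  56  57  57  58  55  60  67  77  79
   70]
 [ 99  99  89  76  61  55  55  58  57  60  60  59  58  61  65  91 115 127
  103]]
```

View pics/v12.png

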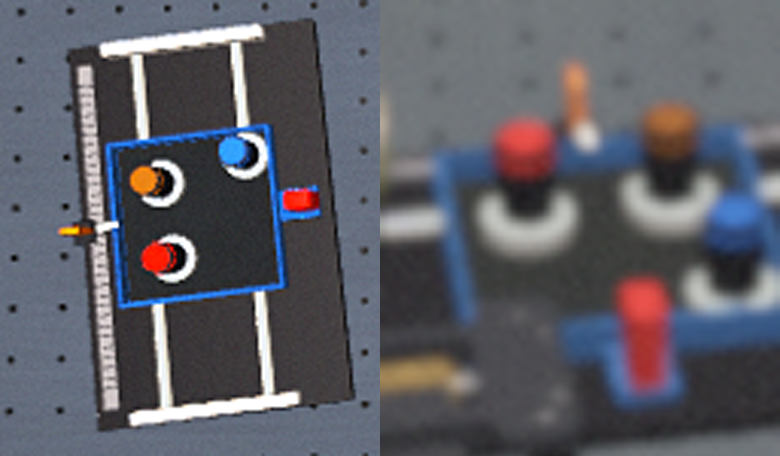

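```bash
python3 - <<'E'
from h import *
sf=lambda p:(((p-SC)@ex).round(4),((p-SC)@ey).round(4),p[2].round(4))
q=cv2.imread('pics/s12.png').astype(float);t=cv2.imread('pics/t12.png').astype(float)
S=q.min(-1)[131:140,215:228]; bg=np.linspace(0,1,13)[None]*0
w=np.clip(S-120,0,None);V,U=np.mgrid[131:140,215:228];uv=((w*U).sum()/w.sum(),(w*V).sum()/w.sum())
g=t.min(-1)[220:230,118:132]; w=np.clip(g-215,0,None);V,U=np.mgrid[220:230,118:132];tv=((w*U).sum()/w.sum(),(w*V).sum()/w.sum())
P,e=tri(tv,uv);print('tongue mid',uv,tv,sf(P),e)
for du in(-1,1):print(sf(tri(tv,(uv[0]+du,uv[1]))[0]))
# line-of-sight x' at given y' for side only
def side_x(uv,yp):
    o,d=ray('side',uv);k=((SC+yp*ey-o)@ey)/(d@ey);return sf(o+k*d)
print('tongue side',[side_x(uv,y) for y in(.085,.09,.095)])
S=q[125:131,213:226]; w=np.clip(S[...,2]-S[...,0]+8,0,None);V,U=np.mgrid[125:131,213:226];fu=((w*U).sum()/w.sum(),(w*V).sum()/w.sum())
print('flag side',fu,[side_x(fu,y) for y in(.118,.121,.124)])
# blue-tray edge midpoint check: grip
for nm,a,b in[('grip',blobs(cv2.imread('pics/t12.png'),'red'),blobs(cv2.imread('pics/s12.png'),'red'))]:
    print([(x[0],x[1][4]) for x in a],[(x[0],x[1][4]) for x in b])
E
```

```text
tongue mid (np.float64(220.58881118881118), np.float64(135.02377622377622)) (np.float64(125.00749063670412), np.float64(223.93258426966293)) (np.float64(0.0059), np.float64(0.0917), np.float64(0.0357)) 0.00018828919865927977
(np.float64(0.0041), np.float64(0.0917), np.float64(0.0361))
(np.float64(0.0076), np.float64(0.0917), np.float64(0.0354))
tongue side [(np.float64(0.0051), np.float64(0.085), np.float64(0.0402)), (np.float64(0.0057), np.float64(0.09), np.float64(0.0369)), (np.float64(0.0064), np.float64(0.095), np.float64(0.0336))]
flag side (np.float64(218.82339235787512), np.float64(127.51025163094128)) [(np.float64(0.004), np.float64(0.118), np.float64(0.0499)), (np.float64(0.0043), np.float64(0.121), np.float64(0.048)), (np.float64(0.0047), np.float64(0.124), np.float64(0.0461))]
[(array([351. , 149.8]), np.int32(250)), (array([346.8, 212.1]), np.int32(15)), (array([188.5, 215.4]), np.int32(66)), (array([141.4, 234.2]), np.int32(88))] [(array([197.3,  57.3]), np.int32(48)), (array([96.9, 71. ]), np.int32(25)), (array([211.5, 136.9]), np.int32(51)), (array([229. , 163.3]), np.int32(84)), (array([320.2, 295.4]), np.int32(305)), (array([172. , 282.7]), np.int32(7)), (array([240.6, 290.2]), np.int32(17))]
```

Both views agree: the tongue is at +5.9 mm and the flag at +4.3 mm, so the carriage overshot by about 1.5 mm. All cells are upright. Blue has shifted toward the +x wall but is still inside. I'll regrip and correct.

```bash
python3 - <<'E'
from h import *
go(.5466,.153,.13,5.85)
E
```

```text
t 34.33 pos [ 0.4132 -0.1907  0.1565] yaw 6.2 q7 0.44 w 0.0498 F [ 0.8 -0.5  1.2]
rot [-0.3 -0.3  0.4] shift [ 0.1697 -0.3271  0.0287]
```

Request:
carry_out --increments "0 0 0 0.025 -0.048 0 0.05; 0 0 0 0.05 -0.096 0 0.05; 0 0 0 0.075 -0.145 0 0.05; 0 0 0 0.1 -0.193 0 0.05; 0 0 0 0.125 -0.24 0 0.05"

```text
time: 34.95
ee_pos: [0.512, 0.0649, 0.1578]
eef_rot: [0.998, 0.055, 0.002, -0.002]
ft_force: [0.3, 0.4, 0.3]
width: 0.0498
```

Request:
carry_out --increments "0 0 0 0.022 -0.045 0.01 0.05; 0 0 0 0.045 -0.087 0.02 0.05; 0 0 0 0.045 -0.087 0.028 0.05; 0 0 0 0.045 -0.087 0.028 0.05; 0 0 0 0.045 -0.087 0.028 0.05"

```text
time: 35.58
ee_pos: [0.5472, 0.1556, 0.1307]
eef_rot: [0.998, 0.055, 0.002, -0.002]
ft_force: [-0.2, 0.9, 0.8]
width: 0.0502
```

```bash
python3 - <<'E'
from h import *
go(.5466,.1535,.0386,5.85)
E
```

```text
t 35.58 pos [0.5472 0.1556 0.1307] yaw 6.3 q7 -0.20 w 0.0502 F [-0.2  0.9  0.8]
rot [-0.3 -0.2  0.4] shift [-0.0013  0.0025  0.0921]
```

Request:
carry_out --increments "0 0 0 -0.001 0.003 0.03 0.05; 0 0 0 -0.001 0.003 0.06 0.05; 0 0 0 -0.001 0.003 0.092 0.05; 0 0 0 -0.001 0.003 0.092 0.035; 0 0 0 -0.001 0.003 0.092 0.01"

```text
time: 36.2
ee_pos: [0.5479, 0.1529, 0.0404]
eef_rot: [0.999, 0.054, 0.003, -0.003]
ft_force: [-0.2, 0.6, -0.3]
width: 0.037
```

Request:
carry_out --increments "0 0 0 0 0 0 0.01; 0 0 0 0 0 0 0.01; 0 0 0 0 0 0 0.01; 0 0 0 0 0 0 0.01; 0 0 0 0 0 0 0.01"

```text
time: 36.83
ee_pos: [0.5484, 0.153, 0.0415]
eef_rot: [0.999, 0.054, 0.004, -0.003]
ft_force: [-2.3, -1.0, 7.8]
width: 0.0179
```

```bash
python3 - <<'E'
from h import *
p=np.array([.5466,.154,.0386])-.0016*ex
go(p[0],p[1],.0386,5.85)
E
```

```text
t 36.83 pos [0.5484 0.153  0.0415] yaw 6.2 q7 -0.18 w 0.0179 F [-2.3 -1.   7.8]
rot [-0.3 -0.4  0.4] shift [-0.0033 -0.0012  0.0029]
```

Request:
carry_out --increments "0 0 0 -0.0006 0 0 0.01; 0 0 0 -0.0012 0 0 0.01; 0 0 0 -0.0017 0 0 0.01; 0 0 0 -0.0017 0 0 0.01; 0 0 0 -0.0017 0 0 0.01"

```text
time: 37.45
ee_pos: [0.5469, 0.1528, 0.0416]
eef_rot: [0.999, 0.054, 0.004, -0.003]
ft_force: [1.7, -0.5, -2.0]
width: 0.018
```

Request:
carry_out --increments "0 0 0 0 0 0 0.02; 0 0 0 0 0 0 0.024; 0 0 0 0 0 0 0.03; 0 0 0 0 0 0 0.04; 0 0 0 0 0 0 0.045"

```text
time: 38.08
ee_pos: [0.5469, 0.1528, 0.0416]
eef_rot: [0.999, 0.054, 0.004, -0.003]
ft_force: [0.7, -0.2, 0.3]
width: 0.041
```

Request:
carry_out --increments "0 0 0 0 0 -0.03 0.045; 0 0 0 0 0 -0.07 0.045; 0 0 0 0 0.02 -0.1 0.045; 0 0 0 -0.02 0.06 -0.11 0.045; 0 0 0 -0.04 0.11 -0.11 0.045"

```text
time: 38.7
ee_pos: [0.5184, 0.038, 0.1517]
eef_rot: [0.998, 0.055, 0.005, -0.003]
ft_force: [1.3, -0.3, -0.1]
width: 0.0447
```

Request:
carry_out --increments "0 0 0 -0.02 0.05 0 0.045; 0 0 0 -0.04 0.1 0 0.045; 0 0 0 -0.06 0.15 0 0.045; 0 0 0 -0.08 0.2 0 0.045; 0 0 0 -0.1 0.24 0 0.045"

```text
time: 39.33
ee_pos: [0.4446, -0.2136, 0.1496]
eef_rot: [0.998, 0.054, 0.005, -0.003]
ft_force: [0.1, 1.1, 0.3]
width: 0.045
```

```bash
cat >> h.py <<'E'
def align(tag):
    sf=lambda p:(((p-SC)@ex).round(4),((p-SC)@ey).round(4),p[2].round(4))
    t,_=grab('top','t'+tag);q,_=grab('side','s'+tag); t=t.astype(float);q=q.astype(float)
    w=np.clip(q.min(-1)[131:140,215:228]-120,0,None);V,U=np.mgrid[131:140,215:228];uv=((w*U).sum()/w.sum(),(w*V).sum()/w.sum())
    w=np.clip(t.min(-1)[220:230,118:132]-215,0,None);V,U=np.mgrid[220:230,118:132];tv=((w*U).sum()/w.sum(),(w*V).sum()/w.sum())
    P,e=tri(tv,uv);print('tongue mid',np.round(uv,2),np.round(tv,2),sf(P),e)
    S=q[125:131,213:226]; w=np.clip(S[...,2]-S[...,0]+8,0,None);V,U=np.mgrid[125:131,213:226];fu=((w*U).sum()/w.sum(),(w*V).sum()/w.sum())
    o,d=ray('side',fu);k=((SC+.121*ey-o)@ey)/(d@ey);print('flag side',np.round(fu,2),sf(o+k*d))
    cv2.imwrite(f'pics/v{tag}.png',np.hstack([cv2.resize(t[150:300,90:215],(380,456),interpolation=cv2.INTER_CUBIC),cv2.resize(q[115:185,190:250],(400,466),interpolation=cv2.INTER_CUBIC)[:456]]))
E
python3 - <<'E'
from h import *
align('13'); go(.41,-.19,.15,5.85)
E
```

```text
tongue mid [220.34 134.95] [124.93 224.18] (np.float64(0.0051), np.float64(0.0919), np.float64(0.036)) 6.226572142843555e-05
flag side [218.81 127.51] (np.float64(0.0043), np.float64(0.121), np.float64(0.048))
t 39.42 pos [ 0.4431 -0.2164  0.1496] yaw 5.9 q7 0.51 w 0.0451 F [ 0.2 -0.   0.4]
rot [-0.3 -0.6  0. ] shift [-0.0303 -0.0297 -0.0005][ WARN:0@1.957] global loadsave.cpp:1063 imwrite_ Unsupported depth image for selected encoder is fallbacked to CV_8U.
```

View pics/v13.png

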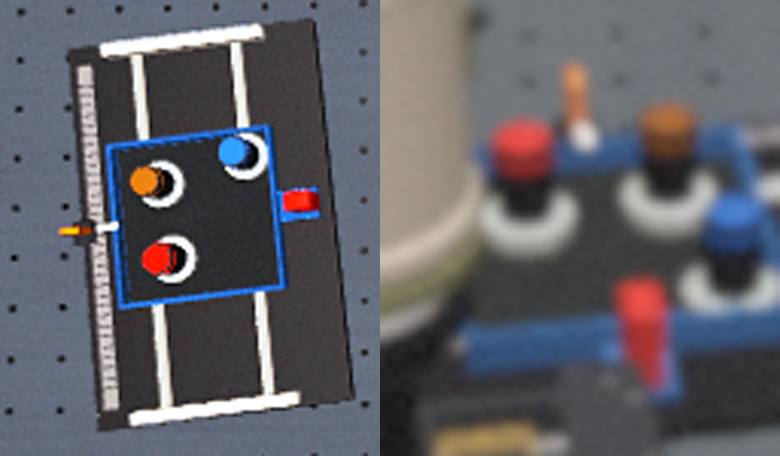

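```bash
python3 - <<'E'
from h import *
sf=lambda p:(((p-SC)@ex).round(4),((p-SC)@ey).round(4),p[2].round(4))
def cen(im,box,th):
    u0,v0,u1,v1=box; w=np.clip(im[v0:v1,u0:u1].astype(float).min(-1)-th,0,None);V,U=np.mgrid[v0:v1,u0:u1];return((w*U).sum()/w.sum(),(w*V).sum()/w.sum())
t=cv2.imread('pics/t3.png');q=cv2.imread('pics/s9.png')
a=cen(t,(118,250,132,260),215);b=cen(q,(189,131,202,144),120);P,e=tri(a,b);print('home tongue',a,b,sf(P),e)
def g(tn,sn,near):
    A=[x[0] for x in blobs(cv2.imread(tn),'red') if abs(x[0][0]-190)<6 and 200<x[0][1]<260];B=[x[0] for x in blobs(cv2.imread(sn),'red') if 155<x[0][1]<170];print(A,B);return sf(tri(A[0],B[0])[0])
print(g('pics/t3.png','pics/s9.png',0),g('pics/t13.png','pics/s13.png',0),g('pics/t12.png','pics/s12.png',0),g('pics/top0.png','pics/side0.png',0))
# tray edges in top view: sample rows of blue along columns 135..175
for n in('t3','t12','t13'):
    im=cv2.imread(f'pics/{n}.png').astype(float); bl=np.clip(im[...,0]-im[...,2]-60,0,None); out=[]
    for c in range(135,176,4):
        col=bl[:,c]; rows=np.arange(384)
        m=(rows>185)&(rows<285)&(col>0); rr=rows[m]
        # far edge (+x): first run ; near edge: last run
        f=rr[rr<rr[0]+6]; l=rr[rr>rr[-1]-6]
        vf=(col[f]*f).sum()/col[f].sum(); vl=(col[l]*l).sum()/col[l].sum()
        out.append([sf(plane('top',(c,vf),.036))[0],sf(plane('top',(c,vl),.036))[0]])
    o=np.median(out,0);print(n,o,o.mean())
E
```

```text
home tongue (np.float64(127.02329749103943), np.float64(254.80824372759858)) (np.float64(194.30599369085172), np.float64(136.8496319663512)) (np.float64(-0.0844), np.float64(0.0924), np.float64(0.0374)) 1.9465265843941947e-05
[array([191.7, 246.7])] [array([199.8, 166.5])]
[array([188.7, 215.6])] [array([228.9, 162.9])]
[array([188.5, 215.4])] [array([229. , 163.3])]
[array([189.2, 222.5])] [array([222.6, 163.7])]
(np.float64(-0.0851), np.float64(-0.1009), np.float64(0.0549)) (np.float64(0.0047), np.float64(-0.1021), np.float64(0.0584)) (np.float64(0.0054), np.float64(-0.101), np.float64(0.056)) (np.float64(-0.015), np.float64(-0.1012), np.float64(0.0572))
t3 [-0.0068 -0.1621] -0.08445
t12 [ 0.0833 -0.0718] 0.005749999999999998
t13 [ 0.0814 -0.0727] 0.00435
```

Tray edges, grip and tongue put the carriage at 4.4 to 5.1 mm against the flag's 4.3 mm, so it is aligned. Next, the bezels, measured in the unobstructed first images.

```bash
python3 - <<'E'
from h import *
P={'top':cv2.imread('pics/top0.png'),'side':cv2.imread('pics/side0.png')}
C={}
for name,seeds,rad in(('top',[(344,196),(344,253)],24),('side',[(261,290),(192,291)],28)):
    im=P[name]; g=cv2.cvtColor(im,cv2.COLOR_BGR2GRAY); hs=cv2.cvtColor(im,cv2.COLOR_BGR2HSV)
    for i,(cx,cy) in enumerate(seeds):
        V,U=np.mgrid[:384,:512]; near=(U-cx)**2+(V-cy)**2<rad**2
        m=((g>125)&near).astype(np.uint8)
        n,l,s,ce=cv2.connectedComponentsWithStats(m,connectivity=4); j=1+np.argmax(s[1:,4])
        c=max(cv2.findContours((l==j).astype(np.uint8),cv2.RETR_EXTERNAL,cv2.CHAIN_APPROX_NONE)[0],key=cv2.contourArea)
        el=cv2.fitEllipse(cv2.convexHull(c)); C[name,i]=el[0]
        print(name,i,s[j],np.round(el[0],2),np.round(el[1],2),plane(name,el[0],.030).round(4))
for i in(0,1):
    X,e=tri(C['top',i],C['side',i]);print('centre',i,X.round(4),e)
E
```

```text
top 0 [331 182  33  28 522] [345.76 195.52] [26.75 31.92] [ 0.598  -0.3067  0.03  ]
top 1 [329 239  31  29 534] [344.31 252.73] [28.24 29.83] [ 0.4318 -0.2945  0.03  ]
side 0 [244 270  35  31 659] [261.01 284.4 ] [30.58 34.38] [ 0.5985 -0.3023  0.03  ]
side 1 [173 270  36  32 707] [190.56 285.34] [31.97 36.25] [ 0.4308 -0.2914  0.03  ]
centre 0 [ 0.5977 -0.3057  0.0344] 0.0005125413356587773
centre 1 [ 0.4315 -0.2939  0.0331] 0.0009934036542390342
```

```bash
python3 - <<'E'
from h import *
im=cv2.imread('pics/top0.png'); g=cv2.cvtColor(im,cv2.COLOR_BGR2GRAY); hs=cv2.cvtColor(im,cv2.COLOR_BGR2HSV)
V,U=np.mgrid[:384,:512]
yel=cv2.inRange(hs,(20,110,110),(36,255,255))>0
red=(cv2.inRange(hs,(0,120,90),(8,255,255))|cv2.inRange(hs,(172,120,90),(180,255,255)))>0
for i,(cx,cy) in enumerate([(344.3,195.5),(344.3,252.7)]):
    near=(U-cx)**2+(V-cy)**2<24**2
    m=((g>125)&near&~cv2.dilate(yel.astype(np.uint8),np.ones((3,3))).astype(bool)).astype(np.uint8)
    n,l,s,ce=cv2.connectedComponentsWithStats(m,connectivity=4); j=1+np.argmax(s[1:,4])
    c=max(cv2.findContours((l==j).astype(np.uint8),cv2.RETR_EXTERNAL,cv2.CHAIN_APPROX_NONE)[0],key=cv2.contourArea)
    hull=cv2.convexHull(c)[:,0]; W=np.array([plane('top',p,.030)[:2] for p in hull])
    # circle LSQ, drop hull points that jut out
    for k in range(3):
        A=np.c_[2*W,np.ones(len(W))]; x=np.linalg.lstsq(A,(W**2).sum(1),rcond=None)[0]; R0=np.sqrt(x[2]+x[0]**2+x[1]**2); d=np.linalg.norm(W-x[:2],axis=1); W=W[abs(d-R0)<.004]
    # ring ticks: bright non-disc pixels between 45 and 58mm
    c0=x[:2]; 
    tk=((g>140)&((U-cx)**2+(V-cy)**2<26**2)&~yel&~red&(l!=j)); tp=np.array([plane('top',(u,v),.020)[:2] for v,u in zip(*np.nonzero(tk))]); 
    rr=np.linalg.norm(tp-c0,axis=1); tp=tp[(rr>.044)&(rr<.058)]
    A=np.c_[2*tp,np.ones(len(tp))]; xt=np.linalg.lstsq(A,(tp**2).sum(1),rcond=None)[0]
    print(i,'disc c',c0.round(4),'R',R0.round(4),'ticks c',xt[:2].round(4),np.sqrt(xt[2]+xt[0]**2+xt[1]**2).round(4),len(tp))
    cc=(c0+xt[:2])/2
    rp=np.array([plane('top',(u,v),.020)[:2] for v,u in zip(*np.nonzero(red&near))]); rd=rp.mean(0)-cc
    ar=np.degrees(np.arctan2(rd[1],rd[0]))
    Y=[(u,v) for v,u in zip(*np.nonzero(yel&near))]
    out=[]
    for u,v in Y:
        p=plane('top',(u,v),.031)[:2]-cc; 
        if np.linalg.norm(p)>.027: out.append(p)
    yo=np.mean(out,0); ay=np.degrees(np.arctan2(yo[1],yo[0]))
    print(' red angle',ar.round(1),np.linalg.norm(rd).round(4),' pointer',ay.round(1),np.linalg.norm(yo).round(4),len(out),' bezel=',(ay-ar).round(1))
E
```

```text
0 disc c [ 0.5991 -0.3031] R 0.0409 ticks c [ 0.5986 -0.3031] 0.0525 119
 red angle -172.7 0.05  pointer -99.0 0.0346 17  bezel= 73.6
1 disc c [ 0.4322 -0.2954] R 0.0411 ticks c [ 0.432  -0.2958] 0.0525 128
 red angle 154.5 0.0497  pointer 95.9 0.0377 12  bezel= -58.6
```

```bash
python3 - <<'E'
from h import *
go(.4321,-.2956,.11,6)
E
```

```text
t 39.42 pos [ 0.4431 -0.2164  0.1496] yaw 5.9 q7 0.51 w 0.0451 F [ 0.2 -0.   0.4]
rot [-0.3 -0.6 -0.1] shift [-0.0195  0.0778  0.0391]
```

Request:
carry_out --increments "-0.3 -0.6 0 -0.007 0.03 0.01 0.04; -0.3 -0.6 0 -0.015 0.06 0.02 0.04; -0.3 -0.6 0 -0.0195 0.078 0.03 0.04; -0.3 -0.6 0 -0.0195 0.078 0.039 0.04; -0.3 -0.6 0 -0.0195 0.078 0.039 0.04"

```text
time: 40.05
ee_pos: [0.4322, -0.2943, 0.1094]
eef_rot: [0.999, 0.052, -0.001, -0.0]
ft_force: [0.5, 1.3, 0.5]
width: 0.0399
```

```bash
python3 - <<'E'
from h import *
go(.4321,-.2956,.038,6)
q,_=grab('side','s14');cv2.imwrite('pics/v14.png',cv2.resize(q[220:330,140:290],None,fx=5,fy=5,interpolation=cv2.INTER_CUBIC))
E
```

```text
t 40.05 pos [ 0.4322 -0.2943  0.1094] yaw 5.9 q7 0.71 w 0.0399 F [0.5 1.3 0.5]
rot [-0.   0.1 -0.1] shift [-0.0001  0.0013  0.0714]
```

View pics/v14.png

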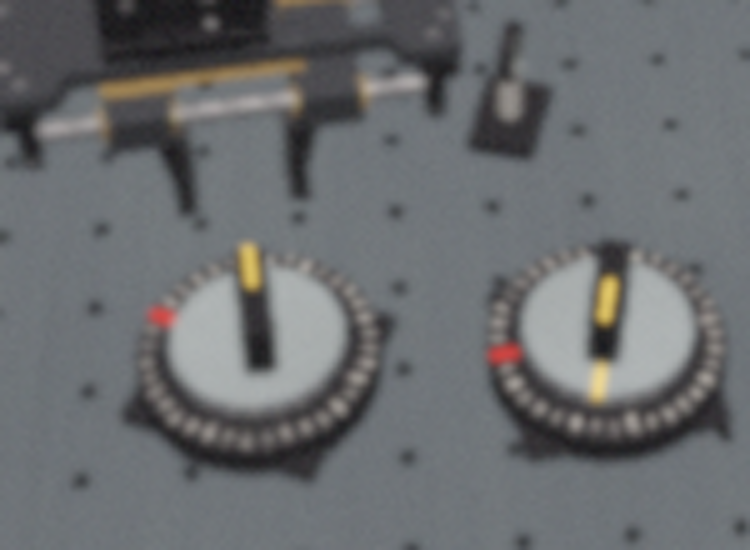

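The fingers hang centred over the near bar (255,300). I'll lower and grip.

Request:
carry_out --increments "0 0 0 0 0.001 0.03 0.04; 0 0 0 0 0.001 0.06 0.04; 0 0 0 0 0.001 0.071 0.04; 0 0 0 0 0.001 0.071 0.03; 0 0 0 0 0.001 0.071 0.01" --squeeze 15

```text
time: 40.72
ee_pos: [0.4333, -0.2956, 0.0401]
eef_rot: [0.999, 0.052, 0.0, 0.0]
ft_force: [-0.9, 0.0, 0.5]
width: 0.0273
```

Request:
carry_out --increments "0 0 0 0 0 0 0.01; 0 0 0 0 0 0 0.01; 0 0 0 0 0 0 0.01; 0 0 0 0 0 0 0.01; 0 0 0 0 0 0 0.01"

```text
time: 41.35
ee_pos: [0.4321, -0.296, 0.0407]
eef_rot: [0.999, 0.052, -0.001, 0.0]
ft_force: [-6.5, 0.4, 5.9]
width: 0.0155
```

```bash
python3 - <<'E'
from h import *
go(.4321,-.2956,.038,64.6,half=False)
E
```

```text
t 41.35 pos [ 0.4321 -0.296   0.0407] yaw 5.9 q7 0.77 w 0.0155 F [-6.5  0.4  5.9]
rot [ -0.    0.1 -58.7] shift [ 0.     -0.0004  0.0027]
```

Request:
carry_out --increments "0 0 -9 0 0 0 0.01; 0 0 -18 0 0 0 0.01; 0 0 -27 0 0 0 0.01; 0 0 -36 0 0 0 0.01; 0 0 -45 0 0 0 0.01"

```text
time: 41.98
ee_pos: [0.4317, -0.2961, 0.0409]
eef_rot: [0.902, 0.432, -0.001, -0.0]
ft_force: [-1.1, -0.3, -3.8]
width: 0.0152
```

Request:
carry_out --increments "0 0 -6 0 0 0 0.01; 0 0 -11 0 0 0 0.01; 0 0 -13.5 0 0 0 0.01; 0 0 -13.5 0 0 0 0.01; 0 0 -13.5 0 0 0 0.01"

```text
time: 42.6
ee_pos: [0.4316, -0.2962, 0.0408]
eef_rot: [0.845, 0.535, -0.001, -0.0]
ft_force: [0.0, -1.0, -5.9]
width: 0.0149
```

```bash
python3 - <<'E'
from h import *
go(.4321,-.2956,.038,64.6,half=False)
E
```

```text
t 42.60 pos [ 0.4316 -0.2962  0.0408] yaw 64.6 q7 1.74 w 0.0149 F [ 0.  -1.  -5.9]
rot [-0.1  0.   0. ] shift [0.0007 0.0002 0.0028]
```

Release, lift, and go to the second mount.

Request:
carry_out --increments "0 0 0 0 0 0 0.02; 0 0 0 0 0 0 0.03; 0 0 0 0 0 0 0.04; 0 0 0 0 0 -0.04 0.04; 0 0 0 0 0 -0.08 0.04"

```text
time: 43.22
ee_pos: [0.4315, -0.296, 0.1218]
eef_rot: [0.845, 0.535, -0.001, -0.001]
ft_force: [0.3, 0.1, -0.2]
width: 0.0392
```

```bash
python3 - <<'E'
from h import *
go(.5988,-.3031,.12,-9,half=False)
q,_=grab('side','s15');cv2.imwrite('pics/v15.png',cv2.resize(q[220:330,140:290],None,fx=5,fy=5,interpolation=cv2.INTER_CUBIC))
E
```

```text
t 43.23 pos [ 0.4315 -0.296   0.1218] yaw 64.6 q7 1.70 w 0.0392 F [ 0.3  0.1 -0.2]
rot [-0.1  0.1 73.6] shift [0.0653 0.1542 0.0015]
```

View pics/v15.png

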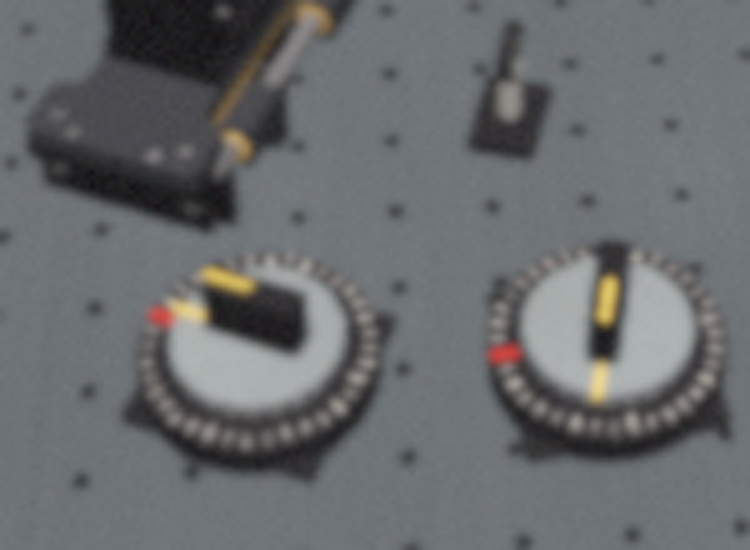

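The near pointer (190,310) is on its red mark (160,316), precise check later. On to the far mount.

Request:
carry_out --increments "0 0 10 0.014 0.03 0 0.04; 0 0 20 0.028 0.065 0 0.04; 0 0 30 0.042 0.1 0 0.04; 0 0 40 0.056 0.13 0 0.04; 0 0 50 0.065 0.154 0 0.04"

```text
time: 43.9
ee_pos: [0.6023, -0.3045, 0.1277]
eef_rot: [0.992, 0.125, 0.002, 0.002]
ft_force: [-0.2, 0.1, 0.3]
width: 0.0402
```

```bash
python3 - <<'E'
from h import *
go(.5988,-.3031,.11,-9,half=False)
E
```

```text
t 43.90 pos [ 0.6023 -0.3045  0.1277] yaw 14.3 q7 0.81 w 0.0402 F [-0.2  0.1  0.3]
rot [ 0.2 -0.3 23.3] shift [-0.0031 -0.0023  0.0177]
```

Request:
carry_out --increments "0.2 -0.3 10 -0.003 -0.002 0 0.04; 0.2 -0.3 20 -0.003 -0.002 0 0.04; 0.2 -0.3 23.3 -0.003 -0.002 0.01 0.04; 0.2 -0.3 23.3 -0.003 -0.002 0.017 0.04; 0.2 -0.3 23.3 -0.003 -0.002 0.017 0.04"

```text
time: 44.52
ee_pos: [0.5987, -0.3031, 0.11]
eef_rot: [0.997, -0.077, -0.001, -0.0]
ft_force: [0.3, 0.1, 0.7]
width: 0.0401
```

```bash
python3 - <<'E'
from h import *
go(.5988,-.3031,.039,-9,half=False)
q,_=grab('side','s16');cv2.imwrite('pics/v16.png',cv2.resize(q[220:330,140:290],None,fx=5,fy=5,interpolation=cv2.INTER_CUBIC))
E
```

```text
t 44.52 pos [ 0.5987 -0.3031  0.11  ] yaw -8.9 q7 0.44 w 0.0401 F [0.3 0.1 0.7]
rot [-0.   0.1  0.1] shift [0.0002 0.0001 0.071 ]
```

View pics/v16.png

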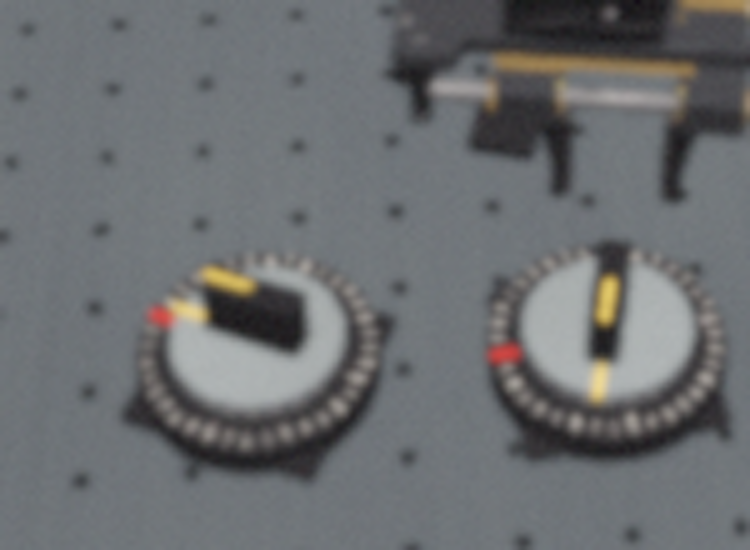

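The fingers are centred over the far bar (610,300).

Request:
carry_out --increments "0 0 0 0 0 0.03 0.04; 0 0 0 0 0 0.06 0.04; 0 0 0 0 0 0.071 0.04; 0 0 0 0 0 0.071 0.03; 0 0 0 0 0 0.071 0.01"

```text
time: 45.2
ee_pos: [0.5996, -0.3038, 0.041]
eef_rot: [0.997, -0.078, 0.0, 0.0]
ft_force: [0.4, -1.1, 0.4]
width: 0.0272
```

Request:
carry_out --increments "0 0 0 0 0 0 0.01; 0 0 0 0 0 0 0.01; 0 0 0 0 0 0 0.01; 0 0 0 0 0 0 0.01; 0 0 0 0 0 0 0.01"

```text
time: 45.82
ee_pos: [0.5987, -0.3038, 0.0418]
eef_rot: [0.997, -0.078, -0.0, -0.0]
ft_force: [-5.4, 2.1, 4.8]
width: 0.0153
```

```bash
python3 - <<'E'
from h import *
go(.5988,-.3031,.039,-82.6,half=False)
E
```

```text
t 45.83 pos [ 0.5987 -0.3038  0.0418] yaw -8.9 q7 0.47 w 0.0153 F [-5.4  2.1  4.8]
rot [ 0.   0.  73.7] shift [-0.     -0.0007  0.0028]
```

Request:
carry_out --increments "0 0 9 0 0 0 0.01; 0 0 18 0 0 0 0.01; 0 0 27 0 0 0 0.01; 0 0 36 0 0 0 0.01; 0 0 45 0 0 0 0.01"

```text
time: 46.45
ee_pos: [0.5985, -0.3039, 0.042]
eef_rot: [0.89, -0.456, -0.0, 0.0]
ft_force: [-0.7, -1.0, -3.2]
width: 0.0153
```

Request:
carry_out --increments "0 0 9 0 0 0 0.01; 0 0 18 0 0 0 0.01; 0 0 25 0 0 0 0.01; 0 0 28.5 0 0 0 0.01; 0 0 28.5 0 0 0 0.01"

```text
time: 47.08
ee_pos: [0.5985, -0.304, 0.042]
eef_rot: [0.751, -0.661, -0.0, 0.0]
ft_force: [-0.7, -1.5, -4.8]
width: 0.0154
```

```bash
python3 - <<'E'
from h import *
go(.5988,-.3031,.039,-82.6,half=False)
E
```

```text
t 47.08 pos [ 0.5985 -0.304   0.042 ] yaw -82.7 q7 -0.69 w 0.0154 F [-0.7 -1.5 -4.8]
rot [ 0.   0.  -0.1] shift [-0.0008 -0.0004  0.003 ]
```

Request:
carry_out --increments "0 0 0 0 0 0 0.02; 0 0 0 0 0 0 0.03; 0 0 0 0 0 0 0.04; 0 0 0 0 0 -0.04 0.04; 0 0 0 0 0 -0.09 0.04"

```text
time: 47.7
ee_pos: [0.598, -0.3036, 0.1323]
eef_rot: [0.751, -0.66, -0.001, 0.001]
ft_force: [1.4, -0.8, 0.1]
width: 0.0391
```

Request:
carry_out --increments "0 0 0 -0.04 0.03 -0.02 0.04; 0 0 0 -0.08 0.06 -0.04 0.04; 0 0 0 -0.12 0.09 -0.06 0.04; 0 0 0 -0.16 0.1 -0.08 0.04; 0 0 0 -0.21 0.1 -0.08 0.04"

```text
time: 48.32
ee_pos: [0.4722, -0.1078, 0.2142]
eef_rot: [0.75, -0.661, -0.001, -0.001]
ft_force: [0.7, 1.0, -0.6]
width: 0.0403
```

Request:
carry_out --increments "0 0 0 -0.05 0 0 0.04; 0 0 0 -0.1 0 0 0.04; 0 0 0 -0.13 0 0 0.04; 0 0 0 -0.13 0 0 0.04; 0 0 0 -0.13 0 0 0.04"

```text
time: 48.95
ee_pos: [0.4559, 0.0202, 0.2147]
eef_rot: [0.75, -0.661, -0.001, -0.001]
ft_force: [0.8, -1.3, -0.2]
width: 0.0401
```

```bash
cat > bz.py <<'E'
from h import *
import sys
tag=sys.argv[1]
im,_=grab('top','t'+tag); hs=cv2.cvtColor(im,cv2.COLOR_BGR2HSV)
V,U=np.mgrid[:384,:512]
yel=cv2.inRange(hs,(20,90,110),(36,255,255))>0
red=(cv2.inRange(hs,(0,120,90),(8,255,255))|cv2.inRange(hs,(172,120,90),(180,255,255)))>0
for i,(cx,cy,c) in enumerate([(344.3,195.5,(.5988,-.3031)),(344.3,252.7,(.4321,-.2956))]):
    near=(U-cx)**2+(V-cy)**2<25**2
    rd=np.mean([plane('top',(u,v),.020)[:2] for v,u in zip(*np.nonzero(red&near))],0)-c
    A=np.array([plane('top',(u,v),.064)[:2]-c for v,u in zip(*np.nonzero(yel&near))]); B=np.array([plane('top',(u,v),.031)[:2]-c for v,u in zip(*np.nonzero(yel&near))])
    ang=lambda p:np.degrees(np.arctan2(p[...,1],p[...,0])).round(1)
    lo=B[np.linalg.norm(B,axis=1)>.030]
    print(i,'red',ang(rd),'low',ang(lo.mean(0)) if len(lo) else None,len(lo),np.linalg.norm(lo.mean(0)),'n',len(A),'top-part mean',ang(A[np.linalg.norm(A,axis=1)<.027].mean(0)))
cv2.imwrite(f'pics/v{tag}.png',cv2.resize(im[165:285,310:380],None,fx=5,fy=5,interpolation=cv2.INTER_CUBIC))
E
python3 bz.py 17; python3 -c "
from h import *
q,_=grab('side','s17');cv2.imwrite('pics/w17.png',cv2.resize(q[220:330,140:290],None,fx=5,fy=5,interpolation=cv2.INTER_CUBIC))"
```

```text
0 red -172.7 low -174.1 10 0.03882977178258611 n 39 top-part mean -170.4
1 red 154.3 low 153.8 10 0.03690778744736572 n 38 top-part mean 154.0
```

View pics/v17.png

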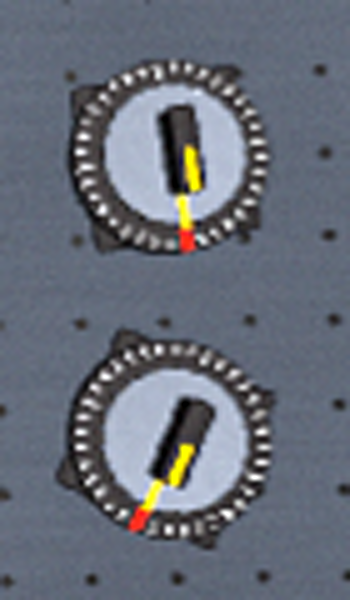

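View pics/w17.png

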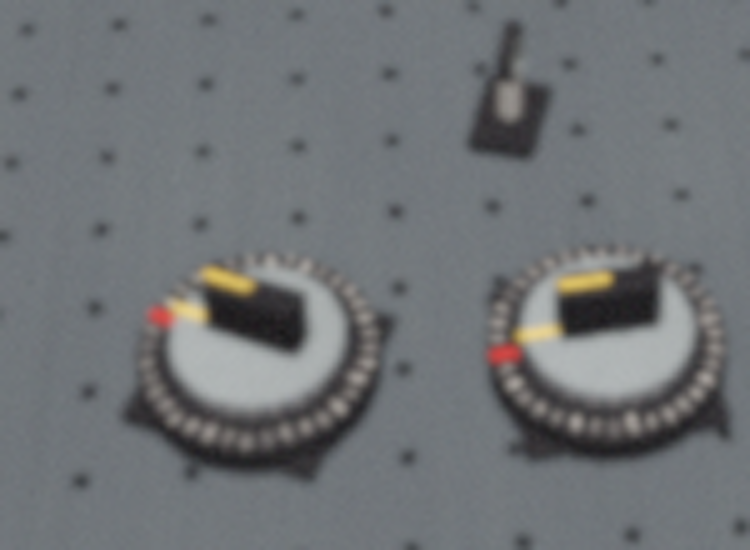

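```bash
python3 - <<'E'
from h import *
V,U=np.mgrid[:384,:512]
ang=lambda p:np.degrees(np.arctan2(p[1],p[0])).round(2)
S=np.mean([cv2.imread(f'pics/s{k}.png').astype(float) for k in(17,)],0)
Ts={'top':[cv2.imread(f'pics/{k}.png').astype(float) for k in('t17','top0')],'side':[cv2.imread(f'pics/{k}.png').astype(float) for k in('s17','side0')]}
cs=[(.5988,-.3031),(.4321,-.2956)]
def proj(n,X):
    m=r.camera_model(n);E=np.linalg.inv(m['extrinsics']);q=E[:3,:3]@X+E[:3,3];x=q[:2]/q[2];x=x*(1+m['k1']*(x@x));return m['K'][:2,:2]@x+m['K'][:2,2]
for n in('top','side'):
  for i,c in enumerate(cs):
    for zr in(.020,.021):
      for k,im in enumerate(Ts[n]):
        # soft red weight near expected mark radius
        u,v=proj(n,np.array([c[0],c[1],.02])); near=(U-u)**2+(V-v)**2<32**2
        w=np.clip(im[...,2]-np.maximum(im[...,1],im[...,0])-40,0,None)*near*(im[...,1]<im[...,2]*.6)
        ru=((w*U).sum()/w.sum(),(w*V).sum()/w.sum()); p=plane(n,ru,zr)[:2]-c
        out=''
        if k==0:
            y=np.clip(np.minimum(im[...,2],im[...,1])-im[...,0]-25,0,None)*near
            pts=[(a,b) for b,a in zip(*np.nonzero(y>0))]
            B=np.array([np.r_[plane(n,q,.0315)[:2]-c,y[q[1],q[0]]] for q in pts]); d=p/np.linalg.norm(p)
            al=B[:,:2]@d; la=B[:,0]*-d[1]+B[:,1]*d[0]
            sel=(al>.030)&(al<.044)&(abs(la)<.012); q=(B[sel,:2]*B[sel,2:]).sum(0)/B[sel,2].sum(); out=('pointer',ang(q),np.linalg.norm(q).round(4),sel.sum(),'lat mm',(1000*(q@[-d[1],d[0]])).round(2))
        print(n,i,zr,k,'red',ang(p),np.linalg.norm(p).round(4),out)
E
```

```text
top 0 0.02 0 red -172.43 0.0509 ('pointer', np.float64(-174.66), np.float64(0.0383), np.int64(11), 'lat mm', np.float64(-1.49))
top 0 0.02 1 red -172.37 0.0504 
top 0 0.021 0 red -172.7 0.051 ('pointer', np.float64(-174.66), np.float64(0.0383), np.int64(11), 'lat mm', np.float64(-1.32))
top 0 0.021 1 red -172.63 0.0505 
top 1 0.02 0 red 154.93 0.0501 ('pointer', np.float64(153.39), np.float64(0.0373), np.int64(11), 'lat mm', np.float64(-1.01))
top 1 0.02 1 red 154.93 0.0498 
top 1 0.021 0 red 154.69 0.0501 ('pointer', np.float64(153.39), np.float64(0.0373), np.int64(11), 'lat mm', np.float64(-0.85))
top 1 0.021 1 red 154.69 0.0498 
side 0 0.02 0 red -174.36 0.0503 ('pointer', np.float64(-174.66), np.float64(0.0375), np.int64(17), 'lat mm', np.float64(-0.2))
side 0 0.02 1 red -174.44 0.0503 
side 0 0.021 0 red -173.51 0.0505 ('pointer', np.float64(-174.66), np.float64(0.0375), np.int64(17), 'lat mm', np.float64(-0.76))
side 0 0.021 1 red -173.59 0.0504 
side 1 0.02 0 red 153.9 0.0527 ('pointer', np.float64(153.65), np.float64(0.0371), np.int64(19), 'lat mm', np.float64(-0.16))
side 1 0.02 1 red 153.7 0.0524 
side 1 0.021 0 red 154.63 0.0522 ('pointer', np.float64(153.65), np.float64(0.0371), np.int64(19), 'lat mm', np.float64(-0.63))
side 1 0.021 1 red 154.43 0.0519
```

Both pointers read within about 1–2° of their marks. To sharpen this, I'll use the phase of the 10° tick ring for the mark direction, and the bar's long edges for the bezel direction.

```bash
cat > fine.py <<'E'
from h import *
from scipy.ndimage import map_coordinates
def proj(n,X):
    m=r.camera_model(n);E=np.linalg.inv(m['extrinsics']);q=E[:3,:3]@X+E[:3,3];x=q[:2]/q[2];x=x*(1+m['k1']*(x@x));return m['K'][:2,:2]@x+m['K'][:2,2]
cs=[(.5988,-.3031),(.4321,-.2956)]; A0=[-172.7,154.6]
def run(names):
  for i,c in enumerate(cs):
    for n in names:
        im=cv2.imread(f'pics/{n}.png').astype(float)
        th=np.arange(0,360,.5); acc=0
        bad=abs((th-A0[i]+180)%360-180)<9
        I=np.mean([[map_coordinates(im[...,0],np.array(proj('top',np.array([c[0]+R_*np.cos(t),c[1]+R_*np.sin(t),.0205])))[::-1,None],order=1)[0] for t in np.radians(th)] for R_ in(.051,.0525,.054)],0)
        I=I-np.convolve(np.r_[I[-20:],I,I[:20]],np.ones(20)/20,'same')[20:-20]; I[bad]=0
        ph=np.degrees(np.angle((I*np.exp(1j*np.radians(36*th))).sum()))/36; amp=abs((I*np.exp(1j*np.radians(36*th))).sum())/len(th)
        k=round((A0[i]-ph)/10); mark=ph+10*k
        # bar edges: profiles across bar, direction guess A0
        d0=np.array([np.cos(np.radians(A0[i])),np.sin(np.radians(A0[i]))]);nn=np.array([-d0[1],d0[0]])
        g=im[...,1]; res=[]
        for z,rng in((.064,np.linspace(-.018,.018,13)),):
            L=[];Rr=[]
            for a in rng:
                l=np.arange(-.026,.0262,.0003)
                P=np.array([proj('top',np.array([*(np.array(c)+a*d0+x*nn),z])) for x in l]); pr=map_coordinates(g,[P[:,1],P[:,0]],order=1)
                dark=np.nonzero(pr<110)[0]
                # longest dark run
                runs=np.split(dark,np.nonzero(np.diff(dark)>1)[0]+1); q=max(runs,key=len)
                L.append(l[q[0]]);Rr.append(l[q[-1]])
            for nm,y in(('L',L),('R',Rr)):
                y=np.array(y);pf=np.polyfit(rng,y,1);rs=y-np.polyval(pf,rng);kk=abs(rs)<.0012;pf=np.polyfit(rng[kk],y[kk],1);res.append((nm,(A0[i]+np.degrees(np.arctan(pf[0]))).round(2),int(kk.sum()),(1000*np.mean(y)).round(1)))
        print(i,n,'mark by ticks',round(mark,2),'amp',round(amp,1),res)
E
python3 -c "
from fine import *
run(['t17','top0'])"
python3 -c "
from fine import *
import fine
run(['t17'])" >/dev/null
```

```text
Traceback (most recent call last):
  File "fine.py", line 23, in run
    P=np.array([proj('top',np.array([*(np.array(c)+a*d0+x*nn),z])) for x in l]); pr=map_coordinates(g,[P[:,1],P[:,0]],order=1)
                ~~~~^^^^^^^^^^^^^^^^^^^^^^^^^^^^^^^^^^^^^^^^^^^^^^
  File "fine.py", line 4, in proj
    m=r.camera_model(n);E=np.linalg.inv(m['extrinsics']);q=E[:3,:3]@X+E[:3,3];x=q[:2]/q[2];x=x*(1+m['k1']*(x@x));return m['K'][:2,:2]@x+m['K'][:2,2]
ValueError: time passes only in moves, steps and waits
Traceback (most recent call last):
  File "fine.py", line 23, in run
    P=np.array([proj('top',np.array([*(np.array(c)+a*d0+x*nn),z])) for x in l]); pr=map_coordinates(g,[P[:,1],P[:,0]],order=1)
                ~~~~^^^^^^^^^^^^^^^^^^^^^^^^^^^^^^^^^^^^^^^^^^^^^^
  File "fine.py", line 4, in proj
    m=r.camera_model(n);E=np.linalg.inv(m['extrinsics']);q=E[:3,:3]@X+E[:3,3];x=q[:2]/q[2];x=x*(1+m['k1']*(x@x));return m['K'][:2,:2]@x+m['K'][:2,2]
ValueError: time passes only in moves, steps and waits
```

```bash
sed -i "s/^def proj/M={k:r.camera_model(k) for k in('top','side')}\ndef proj/; s/m=r.camera_model(n);E=np/m=M[n];E=np/" fine.py
python3 -c "
from fine import *
run(['t17','top0'])"
```

```text
0 t17 mark by ticks -173.03 amp 22.9 [('L', np.float64(-173.77), 13, np.float64(-14.8)), ('R', np.float64(-196.4), 4, np.float64(1.2))]Traceback (most recent call last):
  File "<string>", line 3, in <module>
    run(['t17','top0'])
    ~~~^^^^^^^^^^^^^^^^
  File "fine.py", line 28, in run
    L.append(l[q[0]]);Rr.append(l[q[-1]])
               ~^^^
IndexError: index 0 is out of bounds for axis 0 with size 0
```

```bash
sed -i "s/g=im\[...,1\]/g=im[...,0]/; s/runs=np.split/if len(dark)==0: L.append(0);Rr.append(0);continue\n                runs=np.split/" fine.py
python3 -c "
from fine import *
run(['t17','top0'])"
```

```text
0 t17 mark by ticks -173.03 amp 22.9 [('L', np.float64(-173.83), 13, np.float64(-14.4)), ('R', np.float64(-174.4), 13, np.float64(6.5))]Traceback (most recent call last):
  File "<string>", line 3, in <module>
    run(['t17','top0'])
    ~~~^^^^^^^^^^^^^^^^
  File "fine.py", line 31, in run
    y=np.array(y);pf=np.polyfit(rng,y,1);rs=y-np.polyval(pf,rng);kk=abs(rs)<.0012;pf=np.polyfit(rng[kk],y[kk],1);res.append((nm,(A0[i]+np.degrees(np.arctan(pf[0]))).round(2),int(kk.sum()),(1000*np.mean(y)).round(1)))
                                                                                     ~~~~~~~~~~^^^^^^^^^^^^^^^^^
    raise TypeError("expected non-empty vector for x")
TypeError: expected non-empty vector for x
```

```bash
python3 -c "
from fine import *
run(['t17'])"
```

```text
0 t17 mark by ticks -173.03 amp 22.9 [('L', np.float64(-173.83), 13, np.float64(-14.4)), ('R', np.float64(-174.4), 13, np.float64(6.5))]
1 t17 mark by ticks 154.68 amp 25.3 [('L', np.float64(155.04), 13, np.float64(-14.1)), ('R', np.float64(154.57), 13, np.float64(6.4))]
```

Tick phase puts the marks at −173.0° and 154.7°; the bar edges read about −174.1° and 154.8°. The near bezel is fine, and the far one reads about 1° short, so I'll nudge it.

```bash
python3 - <<'E'
from h import *
go(.5985,-.3035,.13,-83.5,half=False)
E
```

```text
t 49.05 pos [0.456  0.0199 0.2146] yaw -82.9 q7 -1.66 w 0.0400 F [ 0.7 -0.2  0.1]
rot [-0.1  0.1  0.6] shift [ 0.3388 -0.1013  0.0838]
```

Request:
carry_out --increments "0 0 0 0.045 -0.013 0 0.04; 0 0 0 0.09 -0.027 0 0.04; 0 0 0 0.135 -0.04 0 0.04; 0 0 0 0.18 -0.053 0.01 0.04; 0 0 0 0.225 -0.067 0.02 0.04"

```text
time: 49.68
ee_pos: [0.5511, -0.1971, 0.194]
eef_rot: [0.75, -0.662, -0.0, -0.001]
ft_force: [0.7, 1.4, 1.1]
width: 0.0399
```

Request:
carry_out --increments "0 0 0.6 0.045 -0.013 0.02 0.04; 0 0 0.6 0.09 -0.027 0.04 0.04; 0 0 0.6 0.114 -0.034 0.06 0.04; 0 0 0.6 0.114 -0.034 0.064 0.04; 0 0 0.6 0.114 -0.034 0.064 0.04"

```text
time: 50.3
ee_pos: [0.5987, -0.306, 0.1299]
eef_rot: [0.746, -0.666, -0.0, -0.001]
ft_force: [-0.0, 1.0, 0.7]
width: 0.04
```

```bash
python3 - <<'E'
from h import *
go(.5985,-.3035,.041,-83.5,half=False)
E
```

```text
t 50.30 pos [ 0.5987 -0.306   0.1299] yaw -83.5 q7 -0.71 w 0.0400 F [-0.   1.   0.7]
rot [-0.1  0.1 -0. ] shift [-0.0023  0.0001  0.089 ]
```

Request:
carry_out --increments "0 0 0 -0.002 0 0.03 0.04; 0 0 0 -0.002 0 0.06 0.04; 0 0 0 -0.002 0 0.089 0.04; 0 0 0 -0.002 0 0.089 0.04; 0 0 0 -0.002 0 0.089 0.03"

```text
time: 50.92
ee_pos: [0.5995, -0.3038, 0.0429]
eef_rot: [0.746, -0.666, 0.001, -0.001]
ft_force: [-0.5, -0.6, 0.1]
width: 0.0355
```

Request:
carry_out --increments "0 0 0 0 0 0 0.01; 0 0 0 0 0 0 0.01; 0 0 0 0 0 0 0.01; 0 0 0 0 0 0 0.01; 0 0 0 0 0 0 0.01"

```text
time: 51.55
ee_pos: [0.6003, -0.3043, 0.0443]
eef_rot: [0.746, -0.666, 0.002, -0.002]
ft_force: [0.1, 1.8, 6.9]
width: 0.01
```

```bash
python3 - <<'E'
from h import *
go(.5985,-.3035,.041,-82,half=False)
E
```

```text
t 51.55 pos [ 0.6003 -0.3043  0.0443] yaw -83.5 q7 -0.67 w 0.0100 F [0.1 1.8 6.9]
rot [-0.3 -0.  -1.5] shift [-0.001   0.0017  0.0033]
```

The opening reads 10 mm where the bar should hold it at 15, so I'll look.

```bash
python3 - <<'E'
from h import *
q,_=grab('side','s18');cv2.imwrite('pics/v18.png',cv2.resize(q[220:330,140:290],None,fx=5,fy=5,interpolation=cv2.INTER_CUBIC))
s=r.read_state();print(s['width'],s['ft_force'],s['torque'])
E
```

```text
0.010303736022097613 [-0.44468162 -0.06966047  7.21543902] [ 0.19966766  0.30869961 -0.01668839]
```

View pics/v18.png

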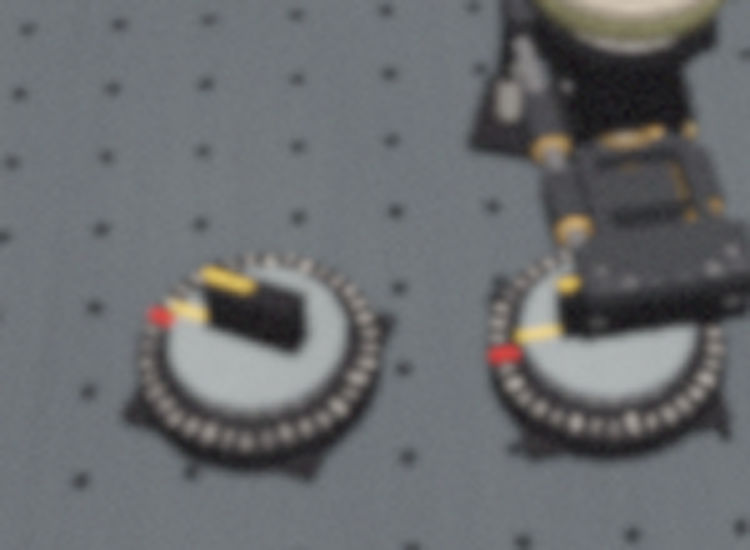

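Request:
carry_out --increments "0 0 -0.5 0 0 0 0.012; 0 0 -1 0 0 0 0.012; 0 0 -1.5 0 0 0 0.012; 0 0 -1.5 0 0 0 0.012; 0 0 -1.5 0 0 0 0.012"

```text
time: 52.22
ee_pos: [0.6003, -0.3043, 0.0444]
eef_rot: [0.755, -0.656, 0.002, -0.002]
ft_force: [0.5, -0.5, 3.3]
width: 0.012
```

Request:
carry_out --increments "0 0 0 0 0 0 0.02; 0 0 0 0 0 0 0.03; 0 0 0 0 0 0 0.04; 0 0 0 0 0 -0.04 0.04; 0 0 0 0 0 -0.09 0.04"

```text
time: 52.85
ee_pos: [0.5992, -0.3038, 0.1344]
eef_rot: [0.755, -0.656, 0.001, -0.001]
ft_force: [-0.1, 0.2, 0.4]
width: 0.0394
```

Request:
carry_out --increments "0 0 0 -0.04 0.03 -0.02 0.04; 0 0 0 -0.08 0.06 -0.04 0.04; 0 0 0 -0.12 0.09 -0.06 0.04; 0 0 0 -0.16 0.1 -0.08 0.04; 0 0 0 -0.21 0.1 -0.08 0.04"

```text
time: 53.48
ee_pos: [0.4703, -0.1096, 0.215]
eef_rot: [0.754, -0.657, 0.001, -0.003]
ft_force: [0.7, 0.8, 0.1]
width: 0.0401
```

Request:
carry_out --increments "0 0 0 -0.05 0 0 0.04; 0 0 0 -0.1 0 0 0.04; 0 0 0 -0.13 0 0 0.04; 0 0 0 -0.13 0 0 0.04; 0 0 0 -0.13 0 0 0.04"

```text
time: 54.1
ee_pos: [0.4524, 0.0183, 0.2153]
eef_rot: [0.754, -0.657, 0.001, -0.003]
ft_force: [-0.4, -0.0, 0.7]
width: 0.0402
```

```bash
python3 bz.py 19; python3 -c "
from fine import *
run(['t19'])
q,_=grab('side','s19');t=cv2.imread('pics/t19.png')
cv2.imwrite('pics/w19.png',np.hstack([cv2.resize(q[220:330,140:290],(400,293),interpolation=cv2.INTER_CUBIC),cv2.resize(t[150:290,90:280],(398,293))]))"
```

```text
0 red -172.7 low -174.1 10 0.03882977178258611 n 39 top-part mean -170.4
1 red 154.3 low 153.8 10 0.03690778744736572 n 38 top-part mean 154.0
0 t19 mark by ticks -173.04 amp 23.0 [('L', np.float64(-173.55), 13, np.float64(-14.4)), ('R', np.float64(-174.4), 13, np.float64(6.5))]
1 t19 mark by ticks 154.67 amp 25.6 [('L', np.float64(155.04), 13, np.float64(-14.1)), ('R', np.float64(154.73), 13, np.float64(6.4))]
```

View pics/v19.png

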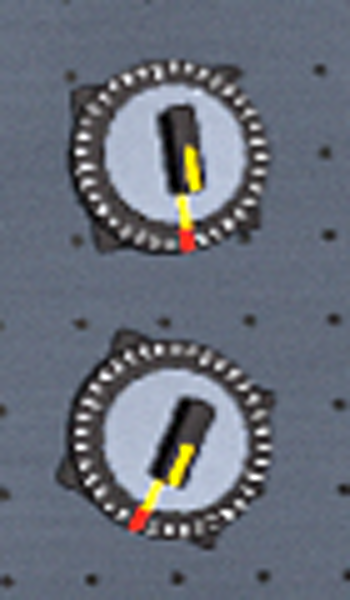

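View pics/w19.png

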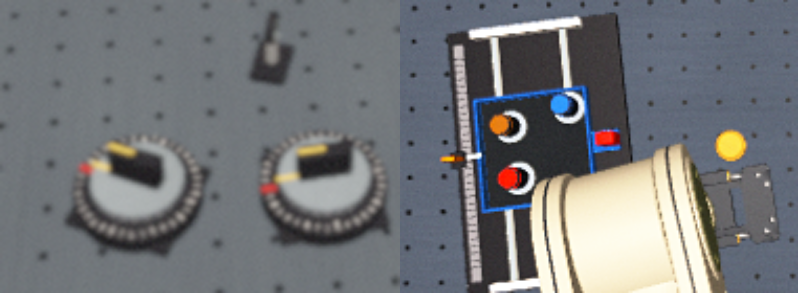

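The nudge had no effect: the bar still reads about 1° off, and the fingers evidently did not hold it. The stage and cells look unchanged. There is plenty of time, so I'll try once more, watching the grip.

```bash
python3 - <<'E'
from h import *
go(.5988,-.3031,.13,-84,half=False)
E
```

```text
t 54.20 pos [0.4525 0.018  0.2153] yaw -82.2 q7 -1.67 w 0.0400 F [0.1 0.6 0.6]
rot [-0.3  0.1  1.8] shift [ 0.3382 -0.1009  0.085 ]
```

Request:
carry_out --increments "0 0 0 0.045 -0.013 0 0.04; 0 0 0 0.09 -0.027 0 0.04; 0 0 0 0.135 -0.04 0 0.04; 0 0 0 0.18 -0.053 0.01 0.04; 0 0 0 0.225 -0.067 0.02 0.04" --squeeze 20

```text
time: 54.82
ee_pos: [0.5504, -0.1977, 0.1948]
eef_rot: [0.754, -0.657, 0.001, -0.002]
ft_force: [0.4, 1.5, 0.4]
width: 0.04
```

Request:
carry_out --increments "-0.3 0 1.8 0.045 -0.013 0.02 0.04; -0.3 0 1.8 0.09 -0.027 0.04 0.04; -0.3 0 1.8 0.113 -0.034 0.06 0.04; -0.3 0 1.8 0.113 -0.034 0.065 0.04; -0.3 0 1.8 0.113 -0.034 0.065 0.04"

```text
time: 55.45
ee_pos: [0.5994, -0.3049, 0.1298]
eef_rot: [0.743, -0.669, -0.001, -0.0]
ft_force: [-0.8, 0.2, -0.9]
width: 0.0402
```

```bash
python3 - <<'E'
from h import *
go(.5988,-.3031,.039,-84,half=False)
E
```

```text
t 55.45 pos [ 0.5994 -0.3049  0.1298] yaw -84.0 q7 -0.70 w 0.0402 F [-0.8  0.2 -0.9]
rot [0.1 0.1 0. ] shift [-0.0017  0.0004  0.0908]
```

Request:
carry_out --increments "0 0 0 -0.0017 0 0.03 0.04; 0 0 0 -0.0017 0 0.06 0.04; 0 0 0 -0.0017 0 0.092 0.04; 0 0 0 -0.0017 0 0.092 0.04; 0 0 0 -0.0017 0 0.092 0.03"

```text
time: 56.08
ee_pos: [0.6001, -0.303, 0.0399]
eef_rot: [0.743, -0.669, 0.0, -0.0]
ft_force: [0.6, -0.6, 0.1]
width: 0.0357
```

Request:
carry_out --increments "0 0 0 0 0 0 0.025; 0 0 0 0 0 0 0.02; 0 0 0 0 0 0 0.018; 0 0 0 0 0 0 0.016; 0 0 0 0 0 0 0.016"

```text
time: 56.7
ee_pos: [0.6002, -0.3036, 0.04]
eef_rot: [0.743, -0.669, 0.001, -0.0]
ft_force: [-0.0, -2.0, 0.5]
width: 0.0162
```

Request:
carry_out --increments "0 0 0 0 0 0 0.012; 0 0 0 0 0 0 0.012; 0 0 0 0 0 0 0.012; 0 0 0 0 0 0 0.012; 0 0 0 0 0 0 0.012"

```text
time: 57.32
ee_pos: [0.6002, -0.3037, 0.0401]
eef_rot: [0.743, -0.669, 0.001, -0.0]
ft_force: [1.0, -2.9, -0.3]
width: 0.0154
```

Gripped properly (15.4 mm). I'll turn it +2°.

Request:
carry_out --increments "0 0 -0.7 0 0 0 0.012; 0 0 -1.4 0 0 0 0.012; 0 0 -2 0 0 0 0.012; 0 0 -2 0 0 0 0.012; 0 0 -2 0 0 0 0.012"

```text
time: 57.95
ee_pos: [0.6002, -0.3037, 0.0401]
eef_rot: [0.755, -0.656, 0.001, -0.0]
ft_force: [1.5, -2.3, 0.1]
width: 0.0157
```

Request:
carry_out --increments "0 0 0 0 0 0 0.02; 0 0 0 0 0 0 0.03; 0 0 0 0 0 0 0.04; 0 0 0 0 0 -0.04 0.04; 0 0 0 0 0 -0.09 0.04"

```text
time: 58.58
ee_pos: [0.5994, -0.303, 0.1302]
eef_rot: [0.755, -0.656, -0.0, 0.0]
ft_force: [1.3, 0.7, 0.6]
width: 0.0395
```

Request:
carry_out --increments "0 0 0 -0.04 0.03 -0.02 0.04; 0 0 0 -0.08 0.06 -0.04 0.04; 0 0 0 -0.12 0.09 -0.06 0.04; 0 0 0 -0.16 0.1 -0.08 0.04; 0 0 0 -0.21 0.1 -0.08 0.04"

```text
time: 59.2
ee_pos: [0.4716, -0.1146, 0.2108]
eef_rot: [0.754, -0.657, -0.0, 0.0]
ft_force: [0.1, 0.8, 0.5]
width: 0.0398
```

Request:
carry_out --increments "0 0 0 -0.03 0 0 0.04; 0 0 0 -0.05 0 0 0.04; 0 0 0 -0.05 0 0 0.04; 0 0 0 -0.05 0 0 0.04; 0 0 0 -0.05 0 0 0.04"

```text
time: 59.82
ee_pos: [0.4647, -0.0664, 0.2107]
eef_rot: [0.753, -0.658, -0.0, 0.001]
ft_force: [0.5, -0.4, -0.1]
width: 0.04
```

```bash
python3 bz.py 20; python3 -c "
from fine import *
run(['t20'])
align('21')
q=cv2.imread('pics/s21.png');t=cv2.imread('pics/t21.png')
cv2.imwrite('pics/w20.png',np.hstack([cv2.resize(q[110:330,140:360],(400,400),interpolation=cv2.INTER_CUBIC),cv2.resize(t[110:300,100:290],(400,400))]))"
```

```text
0 red -172.8 low -173.0 11 0.03830890569141364 n 42 top-part mean -170.4
1 red 154.3 low 153.8 10 0.03690778744736572 n 37 top-part mean 154.5
0 t20 mark by ticks -173.03 amp 22.8 [('L', np.float64(-172.2), 13, np.float64(-14.5)), ('R', np.float64(-172.32), 13, np.float64(6.6))]
1 t20 mark by ticks 154.67 amp 25.3 [('L', np.float64(154.88), 13, np.float64(-14.1)), ('R', np.float64(154.38), 13, np.float64(6.5))]
tongue mid [220.36 134.95] [124.81 224.18] (np.float64(0.0052), np.float64(0.0924), np.float64(0.0357)) 0.00013135771459382692
flag side [218.82 127.5 ] (np.float64(0.0043), np.float64(0.121), np.float64(0.048))[ WARN:0@2.260] global loadsave.cpp:1063 imwrite_ Unsupported depth image for selected encoder is fallbacked to CV_8U.
```

View pics/w20.png

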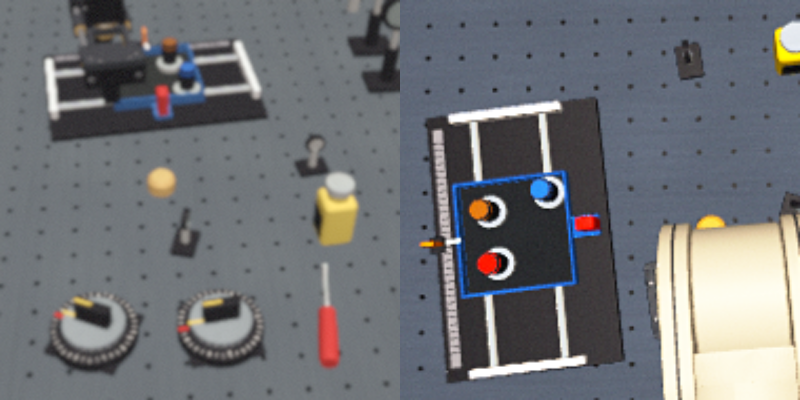

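View pics/v20.png

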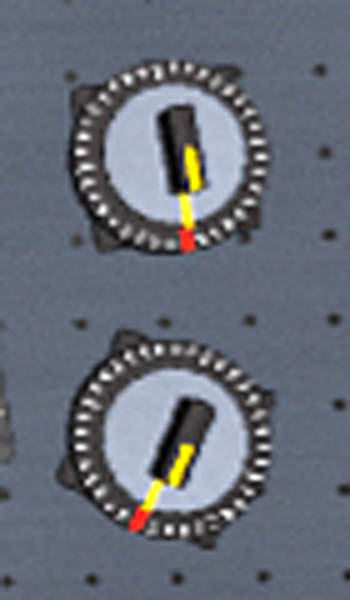

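Both pointers now meet their marks within about 1°, the tongue is within about 1 mm of the flag, and all cells are upright in the tray. The arm is clear, so I'm handing in.

```bash
python3 -c "
from h import *
print(r.read_state()['time'],r.close_job())"
```

```text
the job is handed in; nothing more can be done
59.975 None
```

The job is done and handed in at about 60 s; `close_job` gave no verdict.

I pushed the carriage home to its stop and stood the three cells present (amber, blue, red; no green) upright in the tray. The carriage then went out to the flag, and I turned the near and then the far bezel to their red marks.

**Last checks:**
- **Carriage:** the tongue reads 5.2 mm along the stage and the flag 4.3 mm, so it is within about 1 mm. Tray edges and grip, measured just before I turned the bezels, put the difference at 0.1–0.4 mm.
- **Near bezel:** tick ring and bar edges agree within about 0.3°; the pointer blob reads 0.5–0.9° off.
- **Far bezel:** the pointer agrees with its mark; the bar edges read about 0.8° past it.
- **Cells:** all three stand upright in the tray.

**What went wrong or disagreed:**
- After I placed blue, the carriage had crept about 2 mm off home. I pushed it back before placing red.
- Blue was later found shifted toward the tray's far wall. It was still upright, so I left it there.
- The carriage first overshot the flag by about 1.5 mm and was corrected.
- One nudge of the far bezel did nothing because the grip did not hold. A second grip did.

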